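# Click the marker caddy onto its bench post and stand the markers in it

### The arm

A 6-joint arm with a two-finger parallel gripper is mounted at the origin on a cart in front of the work surface, level with it; the furniture and walls round the work are solid. World frame = base frame: x ahead of the robot, y to its left, z up, the work surface at z = 0. Lengths are in m, angles in rad, forces in N, time in s.
With the tool pointing down it reaches from about 0.4 to 0.825 m from the base axis. Payload 7 kg.
Tool frame: the origin (TCP) lies midway between the tips of the shut fingers; the grasp point (between the pads) lies 19 mm behind it; z points along the fingers, y is the line along which they close (so a half turn about z gives the same grasp; the last joint's range is limited). The gripper opens to 88 mm and grips with 3 to 60 N. Pads are 19 mm wide; open, the fingers measure 130 mm over their backs; the gripper's body (78 mm by 193 mm) begins 47 mm behind the grasp point.
Start: joints at [1.393, 0.359, 0.012, 0, -1.224, -0.288], TCP at [0.303, 0.603, 0.227] pointing down, gripper open.
Joint ranges: [-3.07, 3.07], [-1.43, 2.12], [-1.02, 1.25], [-3.03, 1.67], [-3.05, -0], [-3.03, 3.03]. Speed limits (rad/s): [2.39, 2.39, 3.01, 3.14, 3.14, 3.14].

### API

Orientations are given as [roll, pitch, yaw] about the fixed x, y, z axes, in that order (R = Rz(yaw) Ry(pitch) Rx(roll)).
In Python, from station import arm gives the robot as it stands. The module is installed in compiled form; this text tells all that it offers.
- The arm moves only by the tool carry_out, never from a script. Its argument "commands" is a list of rows, each a list of 4 numbers: the shift along the world's x, y, z in units of 50 mm (1.0 is 50 mm), then the turn about the world's z in units of 6 degrees (1.0 is 6 degrees). A call has exactly 10 rows; each row is the pose to reach, as a shift and turn from the pose commanded when the call began; what a row does not reach only later rows make up. A row lasts 1/8 s, in which the tool goes at most 62.5 mm and 10.7 degrees, less where a joint would pass 70% of its speed; a pose out of reach is approached as far as the arm can. A call with a gripper value outside its range is refused whole. "claw" is the closure, from 0 (fully open) to 1 (shut), set as the call begins (left out, the last holds). The fingers move at their own pace and stop on an object; "force" is the grip in N (left out, the last holds). Time passes only in rows, so rows that repeat a pose let the fingers close, or fill a call up. It gives the time, the measured TCP pose, the force, the opening and the grip force at its end, in the units of the state.
- arm.get_state(): the state, without advancing time (a new reading comes with each control period).
- arm.grab_frame(name): name is "scene" or "top" or "wrist"; returns a dict with "pixels" (420x560x3 uint8, red, green, blue), "fx", "fy", "cx", "cy" (pixels), "eye" and "orientation" of the camera in the world. Camera axes: x right, y down, z forward; pixel columns grow to the right and rows downward; lengths in m; the calibration is good to about 2 mm. A picture is of the moment at which its call begins. There is no depth.
- arm.job_done(): hands the job in; it is judged then, once.
Trained networks look in a picture, given as the dict that the camera call returned (one of the last four; its "shot" number tells which), for a name from the list of things; names that differ only in an ending like _2 or _b are one class to them, and where a whole thing is asked for, a point or a joint stands for the part that bears it (a point fixed in the world has none). Each returns a list of dicts, best first, with "conf" (0 to 1); they miss things now and then, are a little off and sometimes report something else, mostly with a low value. They report only what shows in the picture. A call takes as long as a camera call.
- arm.regions_of(picture, query): "pixels" (420x560 bool, what is visible of it) and "uv" ([column, row] in pixels, amid what is visible of it).
- arm.mark_of(picture, query): "uv" ([column, row] in pixels: a listed point, or the origin of a listed thing).
The state is a dict: "t": time; "q": joint angles; "qd": joint speeds; "joint_efforts": joint torques, N m; "eef_pos": TCP position; "ee_rot": TCP orientation; "force": force on the tool from outside, world axes, zero at the start; "moment": the same for the moment, N m; "width": finger opening in m; "gripper_force": force on a finger pad.
Only numpy, scipy, OpenCV 4.12 (cv2) and the standard library are available. Lean on these libraries where they do the work, as an engineer would, in place of code of your own. Each camera call takes 0.05 s, during which the arm holds its last target. There are 200 camera calls.

### The job

Set up the marking station: slide the orange marker caddy down over the upright bar of the bench post, past the sprung balls, until it clicks and sits fully home on the shoulder. Once it is on, stand every marker pen that lies on the bench upright in the caddy's cups, either end up. Leave the tape roll, tape measure and profile offcut where they are.

Things in the scene. Friction and masses are not known exactly. Their poses are not given: they have to be found in the camera images.
- caddy: orange plastic marker caddy, 151 x 151 x 112 mm high, 0.35 kg, loose, standing upright on the bench: a central sleeve (40 mm across) that slides over the post, a black grip stem above it, and four round cups at (+-52, +-52) mm, rims 66 mm above the underside. Origin: on its axis at the underside; z up.
- caddy_mouth (a point): mouth of the sleeve, on the caddy's axis at its underside. The sleeve is open below and 62 mm deep; bore 24 mm in its lowest 14 mm (the lip) and again from 50 to 62 mm up, relieved to 34 mm between these.
- caddy_stem (a point): on the caddy's axis 88 mm above its underside, middle of the grip stem (26 mm across, from 71 to 103 mm above the underside; a 32 mm knob above it reaches 112 mm). Grip the stem here, below the knob.
- post: grey 110 x 110 x 10 mm base plate fixed to the bench, with an upright steel bar 20 mm across on it, whose tapered tip ends 80 mm above the bench (8 mm across at the top, taper 11 mm long). Two sprung balls stick out of opposite sides of the bar. Any turn of the caddy about the bar will do. Origin: at the bench on the bar's axis; z up.
- post_shoulder (a point): on the bar's axis at the upper face of the shoulder collar (36 mm across), 20 mm above the bench: the caddy's origin is here when fully home. The lip meets the balls about 26 mm above this; the caddy's weight does not carry it past them, a push of some 10 N does; they spring out behind the lip in the last few mm.
- ball_left (a joint): sprung 12 mm brass ball in the left (post's own +y) side of the bar, centre 41 mm above the bench, 9 mm off the axis. Value: how far it is pressed in, m: 0 = fully out (3 mm proud of the caddy's 24 mm bore), 0.003 while the caddy's lip passes over it, at most 0.006. Spring 2 N at rest plus 0.5 N per mm.
- ball_right (a joint): sprung 12 mm brass ball in the right (post's own -y) side of the bar, centre 41 mm above the bench, 9 mm off the axis. Value: how far it is pressed in, m: 0 = fully out (3 mm proud of the caddy's 24 mm bore), 0.003 while the caddy's lip passes over it, at most 0.006. Spring 2 N at rest plus 0.5 N per mm.
- cup_0 (a point): middle of the inner floor of the caddy's cup 0 (own +x +y), 5 mm above the caddy's underside; the cup is 61 mm deep, 39 mm wide at the floor and 41 mm at the rim.
- cup_1 (a point): middle of the inner floor of the caddy's cup 1 (own +x -y), 5 mm above the caddy's underside; the cup is 61 mm deep, 39 mm wide at the floor and 41 mm at the rim.
- cup_2 (a point): middle of the inner floor of the caddy's cup 2 (own -x -y), 5 mm above the caddy's underside; the cup is 61 mm deep, 39 mm wide at the floor and 41 mm at the rim.
- cup_3 (a point): middle of the inner floor of the caddy's cup 3 (own -x +y), 5 mm above the caddy's underside; the cup is 61 mm deep, 39 mm wide at the floor and 41 mm at the rim.
- red_marker_a: marker pen, white barrel and red cap, round, 135 mm long, 16 mm thick, 25 g, lying on the bench. Origin: on its underside at mid-length, so its centre line lies 8 mm along its own +z; its length runs along its own y (68 mm either way). Grip it anywhere along its length. Absent in some starts.
- red_marker_b: marker pen, white barrel and red cap, round, 135 mm long, 16 mm thick, 25 g, lying on the bench. Origin: on its underside at mid-length, so its centre line lies 8 mm along its own +z; its length runs along its own y (68 mm either way). Grip it anywhere along its length. Absent in some starts.
- black_marker_a: marker pen, white barrel and black cap, round, 135 mm long, 16 mm thick, 25 g, lying on the bench. Origin: on its underside at mid-length, so its centre line lies 8 mm along its own +z; its length runs along its own y (68 mm either way). Grip it anywhere along its length. Absent in some starts.
- black_marker_b: marker pen, white barrel and black cap, round, 135 mm long, 16 mm thick, 25 g, lying on the bench. Origin: on its underside at mid-length, so its centre line lies 8 mm along its own +z; its length runs along its own y (68 mm either way). Grip it anywhere along its length. Absent in some starts.
- tape_roll: roll of masking tape lying flat, 96 mm across, 25 mm high, a bystander. Origin: middle of its underside.
- tape_rule: yellow and black tape measure, 37 x 91 x 69 mm, a bystander. Origin: middle of its underside.
- offcut: aluminium profile offcut, 20 x 160 x 20 mm, length along its own y, a bystander. Origin: middle of its underside.

How it is judged:
On the way:
1. the caddy is clicked fully home on the post, both balls sprung out again, before any marker is put in it (horizontal distance between caddy and post_shoulder below 0.005 m and z of caddy in the frame of post_shoulder between -0.004 and 0.003 m and angle between caddy's own z axis and vertical below 0.07 rad and value of joint each of ball_left, ball_right below 0.002 m and height (world z) of each of red_marker_a, red_marker_b, black_marker_a, black_marker_b below 0.05 m), for 0.2 s.
At the end, for the whole second after the job is handed in: The caddy sits on the shoulder (within 3 mm, under 5 mm off axis, tilt under 4 degrees), both balls out again (pressed in under 2 mm); every marker present stands in a cup, either end up, down on its floor, within about 30 degrees of upright; all let go and at rest (horizontal distance between caddy and post_shoulder below 0.005 m and z of caddy in the frame of post_shoulder between -0.004 and 0.003 m and angle between caddy's own z axis and vertical below 0.07 rad and value of joint each of ball_left, ball_right below 0.002 m and (horizontal distance between red_marker_a and cup_0 below 0.032 m or horizontal distance between red_marker_a and cup_1 below 0.032 m or horizontal distance between red_marker_a and cup_2 below 0.032 m or horizontal distance between red_marker_a and cup_3 below 0.032 m) and (angle between red_marker_a's own y axis and vertical below 0.55 rad or angle between red_marker_a's own y axis and vertical above 2.59 rad) and z of red_marker_a in the frame of caddy between 0.055 and 0.085 m and linear speed of each of red_marker_a, red_marker_b, black_marker_a, black_marker_b, caddy below 0.03 m/s and (horizontal distance between red_marker_b and cup_0 below 0.032 m or horizontal distance between red_marker_b and cup_1 below 0.032 m or horizontal distance between red_marker_b and cup_2 below 0.032 m or horizontal distance between red_marker_b and cup_3 below 0.032 m) and (angle between red_marker_b's own y axis and vertical below 0.55 rad or angle between red_marker_b's own y axis and vertical above 2.59 rad) and z of red_marker_b in the frame of caddy between 0.055 and 0.085 m and (horizontal distance between black_marker_a and cup_0 below 0.032 m or horizontal distance between black_marker_a and cup_1 below 0.032 m or horizontal distance between black_marker_a and cup_2 below 0.032 m or horizontal distance between black_marker_a and cup_3 below 0.032 m) and (angle between black_marker_a's own y axis and vertical below 0.55 rad or angle between black_marker_a's own y axis and vertical above 2.59 rad) and z of black_marker_a in the frame of caddy between 0.055 and 0.085 m and (horizontal distance between black_marker_b and cup_0 below 0.032 m or horizontal distance between black_marker_b and cup_1 below 0.032 m or horizontal distance between black_marker_b and cup_2 below 0.032 m or horizontal distance between black_marker_b and cup_3 below 0.032 m) and (angle between black_marker_b's own y axis and vertical below 0.55 rad or angle between black_marker_b's own y axis and vertical above 2.59 rad) and z of black_marker_b in the frame of caddy between 0.055 and 0.085 m); the robot touches nothing.
It fails at once if the tape roll is moved more than 30 mm (distance of tape_roll from where it was at the start of the episode above 0.03 m).
It fails at once if the tape rule is moved more than 30 mm (distance of tape_rule from where it was at the start of the episode above 0.03 m).
It fails at once if the offcut is moved more than 30 mm (distance of offcut from where it was at the start of the episode above 0.03 m).
Of red_marker_a, red_marker_b, black_marker_a, black_marker_b only 3 to 4 are there at a start; the rules pass over those that are not, and their reading is None.
At some moment in a run one of red_marker_a, red_marker_b, black_marker_a may be knocked a few centimetres aside while the robot is not near it.
It also fails if it takes over 208 s, if anything falls off the work surface, if the arm or the gripper's body presses on something with over 40 N, if the wrist force passes 120 N, or if a joint passes its speed limit or range.

## Working session

There is one attempt and no reset: what is moved stays moved. The work goes in short steps, Python scripts to look and compute and a tool call to move; the robot and the scene stay as the last step left them, time stands still between calls to the robot, and variables do not carry over. Pictures are saved under pics/ and viewed, at most 14 in all, crops included, and the job is handed in when it is done.

Besides the shell and the picture viewer there is one more tool, called after "Call:" by a JSON object that holds its "method" and its "body". carry_out: Moves the arm, as the interface text tells. Its arguments: {"type":"object","properties":{"commands":{"type":"array","items":{"type":"array","items":{"type":"number"}}},"claw":{"type":"number"},"force":{"type":"number"}},"required":["commands"]}

```bash
mkdir -p pics; cat > h.py <<'E'
import numpy as np, cv2
from scipy.spatial.transform import Rotation as R
from station import arm
def rot(o):
    o=np.array(o,float)
    if o.shape==(3,3): return o
    return R.from_euler('xyz',o).as_matrix() if o.size==3 else R.from_quat(o).as_matrix()
def ray(p,uv,z):
    d=rot(p['orientation'])@np.array([(uv[0]-p['cx'])/p['fx'],(uv[1]-p['cy'])/p['fy'],1])
    e=np.array(p['eye']); return e+d*(z-e[2])/d[2]
def save(p,n): cv2.imwrite('pics/%s.png'%n,cv2.cvtColor(p['pixels'],cv2.COLOR_RGB2BGR))
def tri(pa,ua,pb,ub):
    A=[];b=[]
    for p,uv in((pa,ua),(pb,ub)):
        d=rot(p['orientation'])@np.array([(uv[0]-p['cx'])/p['fx'],(uv[1]-p['cy'])/p['fy'],1]);d/=np.linalg.norm(d)
        M=np.eye(3)-np.outer(d,d);A.append(M);b.append(M@np.array(p['eye']))
    return np.linalg.lstsq(np.vstack(A),np.hstack(b),rcond=None)[0]
def marker(p,name='red_marker_a',zc=.008):
    out=[]
    for r in arm.regions_of(p,name):
        ys,xs=np.nonzero(r['pixels'])
        if len(xs)<20: continue
        P=np.array([ray(p,(x,y),zc)[:2] for x,y in zip(xs,ys)]).astype(np.float32)
        (c,s,a)=cv2.minAreaRect(P*1000)
        w,v=np.linalg.eigh(np.cov(P.T)); d=v[:,1]
        out.append((round(r['conf'],2),np.round(np.array(c)/1000,4),round(np.degrees(np.arctan2(d[1],d[0]))%180,1),np.round(sorted(s)),np.round(r['uv'])))
    return out
E
cat > a.py <<'E'
from h import *
print(arm.get_state())
t=arm.grab_frame('top');s=arm.grab_frame('scene');save(t,'top0');save(s,'scene0')
print({k:t[k] for k in('fx','cx','cy','eye','orientation')},s['eye'],s['orientation'])
for n in('red_marker_a','black_marker_a'):
    for m in marker(t,n): print(n,m)
for n in('caddy','caddy_stem','caddy_mouth','post','post_shoulder','tape_roll','tape_rule','offcut'):
    a=arm.mark_of(t,n);b=arm.mark_of(s,n)
    print(n,[(round(x['conf'],2),np.round(x['uv'],1)) for x in a[:2]],[(round(x['conf'],2),np.round(x['uv'],1)) for x in b[:2]])
    if a: 
        z={'caddy_stem':.088,'post_shoulder':.02}.get(n,0); print('  top',ray(t,a[0]['uv'],z), 'scene',ray(s,b[0]['uv'],z) if b else None, 'tri',tri(t,a[0]['uv'],s,b[0]['uv']) if b else None)
E
python3 a.py
```

```text
{'t': 0.0, 'q': array([ 1.39313467e+00,  3.59418342e-01,  1.10155751e-02, -4.02455371e-04,
       -1.22411193e+00, -2.88086776e-01]), 'qd': array([ 0.00200481,  0.00073578, -0.00132113,  0.00112672, -0.00055105,
        0.00066609]), 'joint_efforts': array([ 1.01264664e-03, -5.82710230e+01,  2.93047392e+01,  6.99697226e+00,
        6.80483630e-03, -1.60551522e-04]), 'eef_pos': array([0.30292539, 0.60262115, 0.2255741 ]), 'ee_rot': array([ 3.13983760e+00, -1.25541002e-04, -4.65885394e-01]), 'force': array([-0.61362486,  0.54164153,  0.10232451]), 'moment': array([-0.01916956,  0.04472269, -0.01271434]), 'gripper_force': 0.0, 'width': 0.08801077186777773}
{'fx': 408.44586108272165, 'cx': 276.7679559263087, 'cy': 215.13470660069564, 'eye': array([ 0.46148542, -0.13973077,  1.06102014]), 'orientation': array([-3.0649412 ,  0.01191636, -1.54655882])} [-0.39595581  0.4678047   1.05033057] [-2.29537023  0.00379041 -2.13510862]
red_marker_a (0.86, array([0.4106, 0.2559]), np.float64(84.8), array([ 15., 134.]), array([126., 264.]))
red_marker_a (0.63, array([0.5909, 0.2381]), np.float64(82.3)
[... 1178 characters left out ...]
post_shoulder [(0.62, array([223. , 219.7]))] [(0.72, array([241.6, 236.3]))]
  top [0.52620123 0.01184961 0.02      ] scene [0.53552651 0.02436915 0.02      ] tri [0.53060571 0.01837931 0.01950401]
tape_roll [(0.94, array([189.1, 138. ]))] [(0.66, array([195. , 211.4]))]
  top [0.74223877 0.11219665 0.        ] scene [0.74821239 0.09377506 0.        ] tri [0.73417607 0.10349137 0.01740384]
tape_rule [(0.64, array([400.3, 218.2]))] [(0.28, array([172.4, 255.3]))]
  top [ 0.54214998 -0.44576819  0.        ] scene [0.59689506 0.23972327 0.        ] tri [ 0.49218951 -0.0417277   0.22953228]
offcut [(0.69, array([419.7, 183.1]))] []
  top [ 0.63519383 -0.49610948  0.        ] scene None tri None
```

View pics/top0.png

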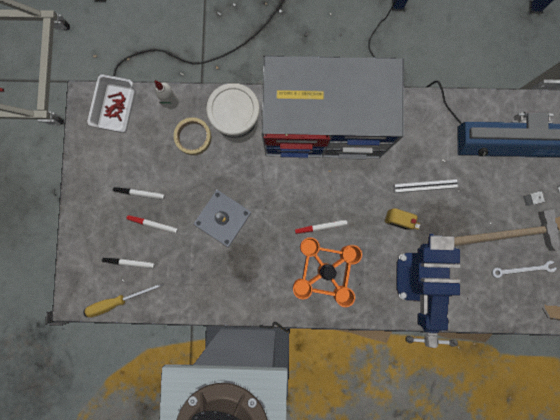

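View pics/scene0.png

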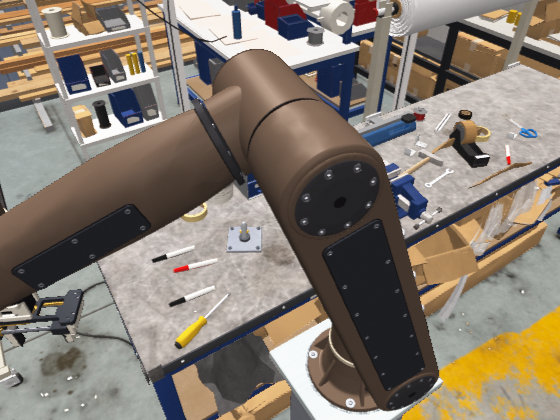

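The top view shows the caddy at about (328,272), with its cups at (309,247), (352,255), (345,296) and (301,289). The post bar tip is at (222,217). Four markers lie at (138,193), (152,224), (128,264) and (321,227). The scene view confirms the post and the three left markers; the arm hides the caddy there. I'll move over the post first for a close look.

Call:
{"method": "carry_out", "body": {"commands": [[0.45,-1.1,0.2,0.3],[0.9,-2.2,0.4,0.6],[1.35,-3.3,0.6,0.9],[1.8,-4.4,0.8,1.2],[2.2,-5.5,1,1.5],[2.7,-6.7,1,1.8],[3.2,-7.9,1,2.1],[3.6,-9.1,1,2.4],[3.9,-10.3,1,2.7],[3.9,-11.3,1,2.7]], "claw": 0}}

```text
t: 2.25
eef_pos: [0.4986, 0.0359, 0.2766]
ee_rot: [3.142, -0.0, -0.183]
force: [1.3, -0.1, 0.2]
width: 0.0877
gripper_force: 0.0
```

```bash
cat > b.py <<'E'
from h import *
import sys
s=arm.get_state();print(s['eef_pos'],s['ee_rot'],s['t'])
w=arm.grab_frame('wrist');save(w,sys.argv[1]);print(w['eye'],w['orientation'])
for n,z in [a.split(':') for a in sys.argv[2:]]:
    if 'marker' in n: 
        for m in marker(w,n): print(n,m)
    else:
        for x in arm.mark_of(w,n)[:2]: print(n,round(x['conf'],2),np.round(x['uv'],1),np.round(ray(w,x['uv'],float(z)),4))
E
python3 b.py w1 post:0 post_shoulder:.02 ball_left:.041 ball_right:.041
```

```text
[0.49860883 0.03592709 0.27662269] [ 3.14154461e+00 -3.38872756e-04 -1.83161028e-01] 2.25
[0.56879463 0.02325502 0.43537148] [ 2.86844066e+00 -4.56486258e-04 -1.75329690e+00]
post 0.79 [290.5 139.7] [0.5302 0.0187 0.    ]
post_shoulder 0.57 [293.  141.6] [0.5294 0.0165 0.02  ]Traceback (most recent call last):
  File "b.py", line 9, in <module>
    for x in arm.mark_of(w,n)[:2]: print(n,round(x['conf'],2),np.round(x['uv'],1),np.round(ray(w,x['uv'],float(z)),4))
             ~~~~~~~~~~~^^^^^
ValueError: it knows: black_marker, caddy, caddy_mouth, caddy_stem, cup, offcut, post, post_shoulder, red_marker, tape_roll, tape_rule
```

View pics/w1.png

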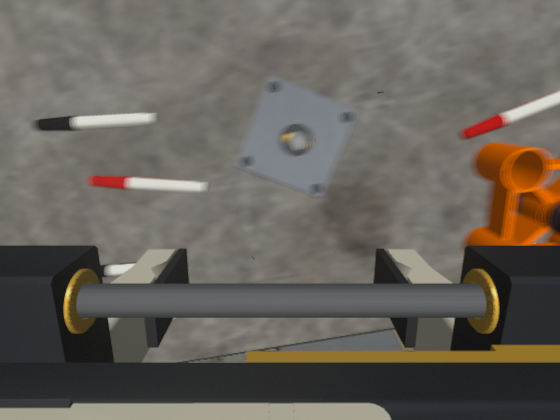

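The wrist view shows the post plate with its four screws at about (274,86), (347,117), (318,189) and (248,161). The bar tip is near (297,140), and the caddy is at the right edge.

Call:
{"method": "carry_out", "body": {"commands": [[0,-1,0,0],[0,-2,0,0],[-0.3,-3,0,0],[-1,-4,0,0],[-1.6,-5,0,0],[-2.1,-5.8,0,0],[-2.1,-5.8,0,0],[-2.1,-5.8,0,0],[-2.1,-5.8,0,0],[-2.1,-5.8,0,0]]}}

```text
t: 3.65
eef_pos: [0.3938, -0.2511, 0.2765]
ee_rot: [-3.142, 0.0, -0.181]
force: [0.9, -0.2, 1.0]
width: 0.0879
gripper_force: 0.0
```

```bash
python3 b.py w2 caddy:0 caddy_stem:.088 caddy_mouth:0 cup:.005 black_marker:0 red_marker:0; python3 - <<'E'
from h import *
p=dict(fx=408.44586108272165,fy=408.44586108272165,cx=276.7679559263087,cy=215.13470660069564,eye=[0.56879463,0.02325502,0.43537148],orientation=[2.86844066,-4.56486258e-04,-1.75329690])
w=arm.grab_frame('wrist');print(w['fx'],w['fy'],w['cx'],w['cy'])
for k in('fx','fy','cx','cy'):p[k]=w[k]
c=[ray(p,u,.01) for u in((274,86),(347,117),(318,189),(248,161))];print(np.round(c,4),np.mean(c,0))
print('tip',ray(p,(297,140),.08))
r=arm.regions_of(w,'caddy')[0];ys,xs=np.nonzero(r['pixels']);print(ys.min(),ys.max(),xs.min(),xs.max())
E
```

```text
[ 0.39377835 -0.25114048  0.2764961 ] [-3.14156787e+00  1.07520501e-04 -1.81370124e-01] 3.65
[ 0.46407916 -0.26369491  0.43521209] [ 2.86800730e+00 -3.96050553e-04 -1.75145699e+00]
caddy 0.92 [279.2 161.3] [ 0.4027 -0.2506  0.    ]
caddy_stem 0.68 [275.5 172.5] [ 0.4052 -0.2478  0.088 ]
caddy_mouth 0.68 [277.9 162.1] [ 0.402  -0.2489  0.    ]
caddy_mouth 0.67 [12.7 91. ] [0.5356 0.0322 0.    ]
cup 0.94 [325.1 201.5] [ 0.3452 -0.2968  0.005 ]
cup 0.79 [238.5 204.3] [ 0.3607 -0.1925  0.005 ]
black_marker (0.62, array([ 0.5139, -0.2373]), np.float64(101.5), array([ 17., 136.]), array([248.,  66.]))
black_marker (0.21, array([ 0.5275, -0.446 ]), np.float64(80.2), array([25., 91.]), array([439.,  14.]))
365.3441549114492 365.3441549114492 280.87216386748213 209.23728985088303
[[ 0.592   0.0265  0.01  ]
 [ 0.5444 -0.0484  0.01  ]
 [ 0.4681 -0.0033  0.01  ]
 [ 0.516   0.0718  0.01  ]] [0.5301221  0.01164398 0.01      ]
tip [0.53587721 0.01343329 0.08      ]
92 240 200 352
```

View pics/w2.png

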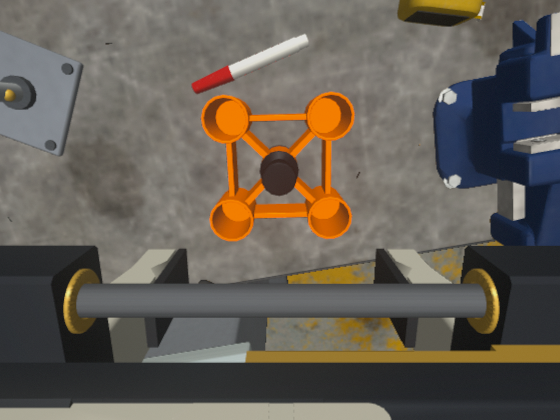

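The close view shows the caddy square to the gripper: stem near (278,172), cups at (227,117), (330,115), (330,215) and (233,217). The position works out at about (0.404, -0.250). I'll descend and grip the stem.

Call:
{"method": "carry_out", "body": {"commands": [[0.2,0.03,-0.8,0],[0.2,0.03,-1.6,0],[0.2,0.03,-2.4,0],[0.2,0.03,-3.2,0],[0.2,0.03,-3.6,0],[0.2,0.03,-3.9,0],[0.2,0.03,-4.12,0],[0.2,0.03,-4.12,0],[0.2,0.03,-4.12,0],[0.2,0.03,-4.12,0]], "claw": 0}}

```text
t: 5.35
eef_pos: [0.4036, -0.2505, 0.0712]
ee_rot: [3.142, -0.001, -0.183]
force: [-0.0, -0.4, 0.1]
width: 0.0875
gripper_force: 0.0
```

Call:
{"method": "carry_out", "body": {"commands": [[0,0,0,0],[0,0,0,0],[0,0,0,0],[0,0,0,0],[0,0,0,0],[0,0,0,0],[0,0,0,0],[0,0,0,0],[0,0,0,0],[0,0,0,0]], "claw": 1, "force": 35}}

```text
t: 6.6
eef_pos: [0.4032, -0.2504, 0.0705]
ee_rot: [3.142, 0.0, -0.183]
force: [0.2, -0.9, -1.0]
width: 0.0306
gripper_force: 35.0
```

Call:
{"method": "carry_out", "body": {"commands": [[0,0,0.5,0],[0,0,1,0],[0,0,1.5,0],[0,0,2,0],[0,0,2.5,0],[0,0,3,0],[0,0,3,0],[0,0,3,0],[0,0,3,0],[0,0,3,0]]}}

```text
t: 7.85
eef_pos: [0.4028, -0.2503, 0.2197]
ee_rot: [-3.142, 0.002, -0.183]
force: [-0.2, 0.4, -3.0]
width: 0.0309
gripper_force: 35.0
```

```bash
python3 b.py w3 caddy:.15 caddy_stem:.238 caddy_mouth:.15; python3 - <<'E'
from h import *
print(arm.get_state()['force'],arm.get_state()['width'])
E
```

```text
[ 0.40277876 -0.25031722  0.21972169] [-3.14151662e+00  1.56612580e-03 -1.83105106e-01] 7.85
[ 0.47327204 -0.26306695  0.37830794] [ 2.86651289e+00 -3.64426730e-04 -1.75323168e+00]
caddy 0.73 [280.7 221.2] [ 0.4019 -0.2499  0.15  ]
caddy_stem 0.7 [277.8 281.5] [ 0.4033 -0.2489  0.238 ]
[ 0.4178248   0.30506512 -3.51832646] 0.030429082232817598
```

View pics/w3.png

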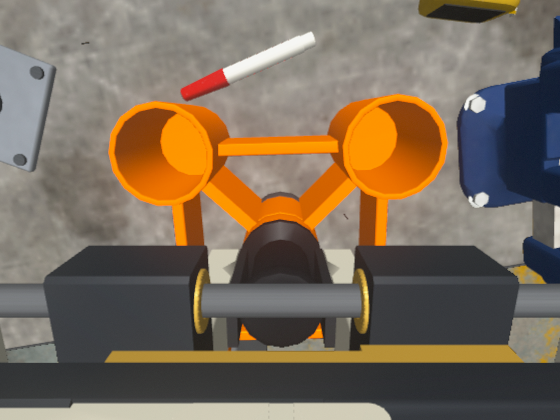

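The caddy is held and hangs level; its front cups are at (162,150) and (395,147), symmetric about the gripper. My reading of the post differs from the network's by several mm, so I'll refine it from the saved images.

```bash
python3 - <<'E'
from h import *
w=arm.grab_frame('wrist')
q=ray(w,(278.5,148.5),.215);s=arm.get_state();d=q-s['eef_pos'];a=s['ee_rot'][2];print('front rim mid in tool x/y(yaw frame)',R.from_euler('z',-a).apply(d))
p=dict(w);p.update(eye=[0.56879463,0.02325502,0.43537148],orientation=[2.86844066,-4.56486258e-04,-1.75329690])
t=arm.grab_frame('top');save(t,'top1')
a=cv2.imread('pics/w1.png');b=cv2.imread('pics/top0.png')
A=cv2.resize(a[78:202,232:360],None,fx=4.6,fy=4.6,interpolation=cv2.INTER_CUBIC)[:570,:400+190]
B=cv2.resize(b[185:247,192:252],None,fx=3.4,fy=3.4,interpolation=cv2.INTER_CUBIC)
c=np.zeros((570,800,3),np.uint8);c[:A.shape[0],:A.shape[1]]=A;c[:B.shape[0],590:590+B.shape[1]]=B[:,:210];cv2.imwrite('pics/crop.png',c)
m=cv2.inRange(cv2.cvtColor(a,cv2.COLOR_BGR2HSV),(95,30,60),(125,255,255))
m[:60]=0;m[220:]=0;m[:,:220]=0;m[:,375:]=0
cn=max(cv2.findContours(cv2.morphologyEx(m,cv2.MORPH_OPEN,np.ones((3,3))),0,1)[0],key=cv2.contourArea)
box=cv2.boxPoints(cv2.minAreaRect(cn));W=np.array([ray(p,u,.01) for u in box]);print(box,np.round(W,4),W.mean(0),np.linalg.norm(W[0]-W[1]),np.linalg.norm(W[1]-W[2]))
H=t
m=cv2.inRange(cv2.cvtColor(b,cv2.COLOR_BGR2HSV),(95,30,60),(125,255,255));k=np.zeros_like(m);k[180:255,185:260]=m[180:255,185:260]
cn=max(cv2.findContours(k,0,1)[0],key=cv2.contourArea);box=cv2.boxPoints(cv2.minAreaRect(cn));W=np.array([ray(t,u,.01) for u in box]);print(box,W.mean(0),np.linalg.norm(W[0]-W[1]),np.linalg.norm(W[1]-W[2]))
E
```

```text
front rim mid in tool x/y(yaw frame) [ 0.0534375   0.00131107 -0.00540978]Traceback (most recent call last):
  File "<stdin>", line 12, in <module>
ValueError: max() iterable argument is empty
```

View pics/crop.png

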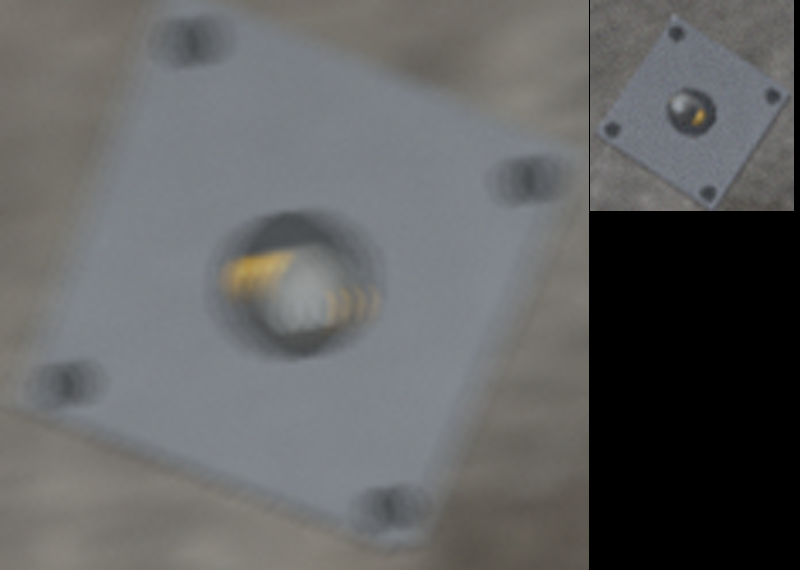

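The zoomed crop shows w1 was motion-blurred, since the arm was still settling. Top0 is sharp, with the plate's screws averaging to (221.7,218.0). I'll carry the caddy near the post, let it settle and measure again.

Call:
{"method": "carry_out", "body": {"commands": [[0.2,0.8,0,0],[0.4,1.7,0,0],[0.6,2.6,0,0],[0.6,3.5,0,0],[0.6,4.4,0,0],[0.6,5.2,0,0],[0.6,5.7,0,0],[0.6,5.7,0,0],[0.6,5.7,0,0],[0.6,5.7,0,0]]}}

```text
t: 9.4
eef_pos: [0.4331, 0.0339, 0.2205]
ee_rot: [3.141, 0.0, -0.184]
force: [0.9, 0.7, -3.8]
width: 0.0306
gripper_force: 35.0
```

```bash
python3 b.py w4 post:0 post_shoulder:.02; python3 - <<'E'
from h import *
t=arm.grab_frame('top');print('top plate',ray(t,(221.65,217.96),.01))
a=cv2.imread('pics/w4.png');c=cv2.resize(a[0:150,180:380],(800,600),interpolation=cv2.INTER_CUBIC);cv2.imwrite('pics/crop4.png',c)
E
```

```text
[0.43310337 0.03391522 0.22054266] [ 3.14145472e+00  6.39871422e-05 -1.83967428e-01] 9.4
[0.50335066 0.02121104 0.37924296] [ 2.86800902e+00 -5.56076182e-04 -1.75404702e+00]
post 0.75 [279.9  75.5] [0.5324 0.0166 0.    ]
post_shoulder 0.85 [278.4  77.6] [0.5293 0.0185 0.02  ]
post_shoulder 0.57 [282.6 219.8] [0.3928 0.0397 0.02  ]
top plate [0.53124369 0.01695321 0.01      ]
```

View pics/crop4.png

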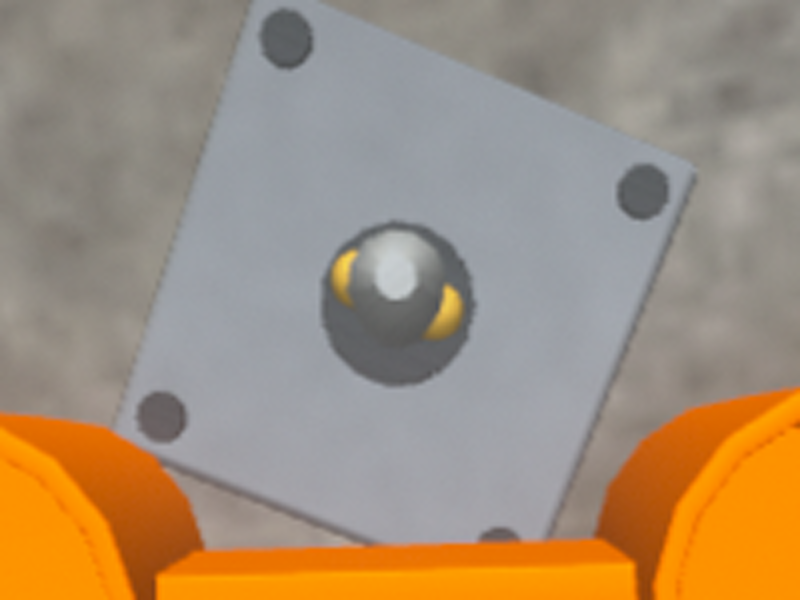

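The clear crop shows the bar tip at (396,280) and the collar at (398,303). Two opposite screws lie at (162,417) and (643,192). These will give the final alignment.

```bash
python3 - <<'E'
from h import *
w=arm.grab_frame('wrist')
f=lambda x,y:((x+.5)/4-.5+180,(y+.5)/4-.5)
print('tip',ray(w,f(396,280),.08),'plate',ray(w,f(402.5,304.5),.01),'collar',ray(w,f(398,303.5),.02))
s=arm.get_state();g=cv2.cvtColor(w['pixels'],cv2.COLOR_RGB2HSV);
for r in arm.regions_of(w,'caddy')[:1]:
  ys,xs=np.nonzero(r['pixels']);print(ys.min(),xs.min(),xs.max(),(xs.min()+xs.max())/2)
for x in arm.mark_of(w,'caddy')[:1]+arm.mark_of(w,'caddy_stem')[:1]: print(x['uv'],ray(w,x['uv'],.149),ray(w,x['uv'],.237))
for x in arm.mark_of(w,'cup')[:4]: 
  d=ray(w,x['uv'],.154)-s['eef_pos'];print('cup',x['conf'],x['uv'],R.from_euler('z',-s['ee_rot'][2]).apply(d))
print(s['eef_pos'])
E
```

```text
tip [0.53070393 0.01788754 0.08      ] plate [0.53142838 0.01656688 0.01      ] collar [0.53107403 0.01768059 0.02      ]
94 110 447 278.5
[280.2, 220.9] [0.43208831 0.03489802 0.149     ] [0.45934446 0.02971341 0.237     ]
[277.3, 279.5] [0.39067585 0.04463801 0.149     ] [0.43375793 0.03573123 0.237     ]
cup 0.8 [193.6, 143.3] [ 0.0499198   0.05329115 -0.06655053]
cup 0.69 [367.0, 140.5] [ 0.05165164 -0.05229636 -0.06655053]
[0.43317716 0.0341702  0.22055053]
```

Call:
{"method": "carry_out", "body": {"commands": [[0.5,-0.1,0,0],[1,-0.2,0,0],[1.5,-0.3,0,0],[1.96,-0.34,0,0],[1.96,-0.34,-0.4,0],[1.96,-0.34,-0.9,0],[1.96,-0.34,-1.3,0],[1.96,-0.34,-1.3,0],[1.96,-0.34,-1.3,0],[1.96,-0.34,-1.3,0]]}}

```text
t: 11.1
eef_pos: [0.5318, 0.0178, 0.1566]
ee_rot: [-3.141, -0.002, -0.183]
force: [-0.5, 0.9, -3.5]
width: 0.0309
gripper_force: 35.0
```

Call:
{"method": "carry_out", "body": {"commands": [[0,0,-0.1,0],[0,0,-0.2,0],[0,0,-0.3,0],[0,0,-0.4,0],[0,0,-0.5,0],[0,0,-0.6,0],[0,0,-0.6,0],[0,0,-0.6,0],[0,0,-0.6,0],[0,0,-0.6,0]]}}

```text
t: 12.35
eef_pos: [0.5313, 0.0176, 0.1257]
ee_rot: [-3.141, -0.0, -0.183]
force: [-0.7, -0.2, -3.2]
width: 0.0306
gripper_force: 35.0
```

Call:
{"method": "carry_out", "body": {"commands": [[0,0,-0.1,0],[0,0,-0.2,0],[0,0,-0.3,0],[0,0,-0.4,0],[0,0,-0.5,0],[0,0,-0.6,0],[0,0,-0.66,0],[0,0,-0.7,0],[0,0,-0.7,0],[0,0,-0.7,0]]}}

```text
t: 13.6
eef_pos: [0.5312, 0.0175, 0.0908]
ee_rot: [3.142, -0.0, -0.183]
force: [-1.2, -0.7, -1.2]
width: 0.0308
gripper_force: 35.0
```

Call:
{"method": "carry_out", "body": {"commands": [[0,0,-0.02,0],[0,0,-0.04,0],[0,0,-0.06,0],[0,0,-0.08,0],[0,0,-0.08,0],[0,0,-0.08,0],[0,0,-0.08,0],[0,0,-0.08,0],[0,0,-0.08,0],[0,0,-0.08,0]]}}

```text
t: 14.85
eef_pos: [0.5344, 0.0176, 0.0907]
ee_rot: [-3.14, -0.007, -0.181]
force: [-4.3, -3.1, 26.5]
width: 0.0307
gripper_force: 35.0
```

Call:
{"method": "carry_out", "body": {"commands": [[0,0,0.06,0],[0,0,0.06,0],[0,0,0.06,0],[0,0,0.06,0],[0,0,0.06,0],[0,0,0.06,0],[0,0,0.06,0],[0,0,0.06,0],[0,0,0.06,0],[0,0,0.06,0]], "claw": 0}}

```text
t: 16.1
eef_pos: [0.5312, 0.0176, 0.0896]
ee_rot: [-3.142, -0.0, -0.183]
force: [0.2, -0.2, 0.9]
width: 0.0876
gripper_force: 0.0
```

Call:
{"method": "carry_out", "body": {"commands": [[0,0,0.5,0],[0,0,1.2,0],[-0.3,0,2,0],[-0.6,0,3,0],[-0.9,0,3.8,0],[-0.9,0,3.8,0],[-0.9,0,3.8,0],[-0.9,0,3.8,0],[-0.9,0,3.8,0],[-0.9,0,3.8,0]]}}

```text
t: 17.35
eef_pos: [0.4862, 0.0175, 0.2789]
ee_rot: [3.141, 0.001, -0.183]
force: [-0.2, 0.3, -0.1]
width: 0.0877
gripper_force: 0.0
```

```bash
python3 b.py w5 caddy:.02 caddy_stem:.108 cup:.025 red_marker:0 black_marker:0;python3 - <<'E'
from h import *
t=arm.grab_frame('top');save(t,'top2')
for n in('red_marker','black_marker'):
    for m in marker(t,n): print(n,m)
for x in arm.mark_of(t,'cup'): print(x['conf'],x['uv'],ray(t,x['uv'],.025))
E
```

```text
[0.48616221 0.0174925  0.27892179] [ 3.14084489e+00  1.05697812e-03 -1.83168838e-01] 17.35
[0.5565821  0.00489078 0.43754783] [ 2.86702051e+00 -1.20353687e-03 -1.75328065e+00]
caddy 0.98 [270.3 132.2] [0.5312 0.0211 0.02  ]
caddy_stem 0.92 [271.6 138.4] [0.531  0.0176 0.108 ]
caddy_stem 0.22 [108.6 256.6] [0.4486 0.1947 0.108 ]
cup 0.86 [322.6  83.1] [ 0.5719 -0.0438  0.025 ]
cup 0.75 [322.7 178.9] [ 0.469  -0.0282  0.025 ]
red_marker (0.86, array([0.5913, 0.2397]), np.float64(82.4), array([ 16., 141.]), array([ 72., 115.]))
red_marker (0.75, array([0.4075, 0.2392]), np.float64(89.0), array([17., 56.]), array([117., 258.]))
red_marker (0.49, array([0.5247, 0.0198]), np.float64(83.6), array([182., 183.]), array([273., 132.]))
black_marker (0.89, array([ 0.5141, -0.2377]), np.float64(101.5), array([ 17., 139.]), array([499., 104.]))
black_marker (0.63, array([0.5109, 0.2008]), np.float64(76.0), array([ 18., 139.]), array([128., 174.]))
black_marker (0.79, array([ 0.5132, -0.2388]), np.float64(101.5), array([ 17., 134.]), array([318., 225.]))
0.97 [202.9, 192.5] [0.59443714 0.06505564 0.025     ]
0.84 [248.6, 198.4] [ 0.58191738 -0.05248614  0.025     ]
0.61 [197.6, 230.9] [0.49585307 0.07480988 0.025     ]
```

View pics/w5.png

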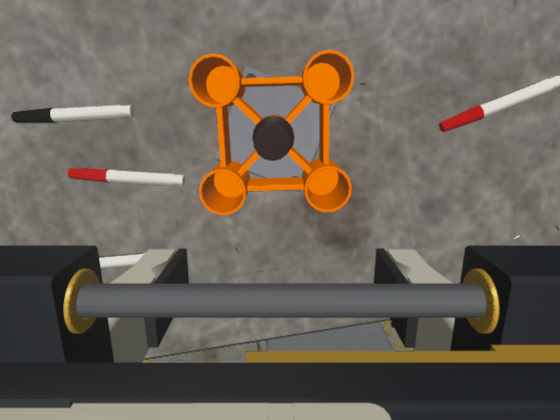

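The caddy sits over the post with its stem at (272,138), about (0.531, 0.0176) in the world, matching the post to within 1 mm. All four markers are still in place, so I'll start with the right-hand red one, gripping it near its left end so it can swing down to hang.

Call:
{"method": "carry_out", "body": {"commands": [[0.05,-0.7,0,-1.5],[0.1,-1.4,0,-3],[0.2,-2.2,0,-4.6],[0.3,-3,0,-6.2],[0.34,-3.7,-0.3,-7.8],[0.34,-4.07,-1,-9.4],[0.34,-4.07,-1.8,-11],[0.34,-4.07,-2.6,-11.33],[0.34,-4.07,-3.4,-11.33],[0.34,-4.07,-3.6,-11.33]], "claw": 0.4}}

```text
t: 19.1
eef_pos: [0.5016, -0.1859, 0.0974]
ee_rot: [3.137, 0.001, -1.37]
force: [-0.1, 0.1, -0.2]
width: 0.0528
gripper_force: 0.0
```

Call:
{"method": "carry_out", "body": {"commands": [[0,0,0,0],[0,0,0,0],[0,0,0,0],[0,0,0,0],[0,0,0,0],[0,0,0,0],[0,0,0,0],[0,0,0,0],[0,0,0,0],[0,0,0,0]]}}

```text
t: 20.35
eef_pos: [0.5031, -0.1859, 0.0995]
ee_rot: [3.142, 0.0, -1.37]
force: [0.2, 0.4, -0.1]
width: 0.0528
gripper_force: 0.0
```

```bash
python3 b.py w6 red_marker:0
```

```text
[ 0.50314617 -0.1859416   0.09952589] [ 3.14150789e+00  1.88067868e-05 -1.36952812e+00] 20.35
[ 0.51659346 -0.256491    0.2582472 ] [ 2.86895590e+00 -9.17422027e-04 -2.93963826e+00]
```

View pics/w6.png

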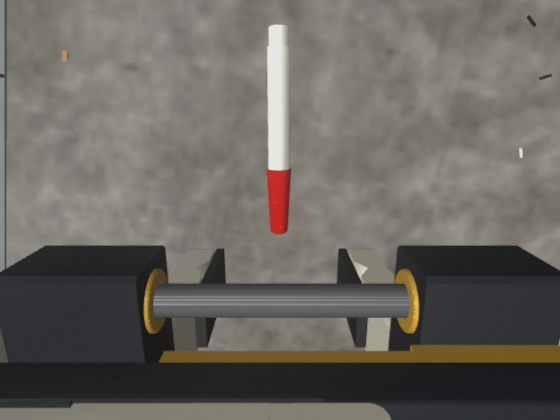

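The red pen lies centred between the fingers with its cap end at (279,232), which agrees with the estimate. I'll descend and grip lightly so it can swing.

Call:
{"method": "carry_out", "body": {"commands": [[0,0,-0.6,0],[0,0,-1.2,0],[0,0,-1.6,0],[0,0,-1.85,0],[0,0,-1.93,0],[0,0,-1.93,0],[0,0,-1.93,0],[0,0,-1.93,0],[0,0,-1.93,0],[0,0,-1.93,0]]}}

```text
t: 21.7
eef_pos: [0.5033, -0.186, 0.0032]
ee_rot: [-3.141, -0.0, -1.37]
force: [-0.2, -0.0, 0.4]
width: 0.0525
gripper_force: 0.0
```

Call:
{"method": "carry_out", "body": {"commands": [[0,0,0,0],[0,0,0,0],[0,0,0,0],[0,0,0,0],[0,0,0,0],[0,0,0,0],[0,0,0,0],[0,0,0,0],[0,0,0,0],[0,0,0,0]], "claw": 1, "force": 4}}

```text
t: 22.95
eef_pos: [0.5032, -0.1859, 0.0031]
ee_rot: [-3.142, -0.0, -1.369]
force: [0.4, 0.2, -0.1]
width: 0.0137
gripper_force: 4.0
```

Call:
{"method": "carry_out", "body": {"commands": [[0,0,0.5,0],[0,0,1,0],[0,0,1.5,0],[0,0,2,0],[0,0,2.5,0],[0,0,3,0],[0,0,3.3,0],[0,0,3.6,0],[0,0,3.6,0],[0,0,3.6,0]]}}

```text
t: 24.2
eef_pos: [0.5027, -0.1858, 0.1822]
ee_rot: [3.14, 0.001, -1.37]
force: [0.9, 0.3, -0.6]
width: 0.0134
gripper_force: 4.0
```

```bash
python3 b.py w7; python3 -c "
from h import *
s=arm.grab_frame('scene');save(s,'s7');t=arm.grab_frame('top');save(t,'t7')
for m in marker(t,'red_marker'):print(m)
a=cv2.imread('pics/w7.png');cv2.imwrite('pics/c7.png',np.hstack([cv2.resize(a,(400,300)),cv2.resize(cv2.imread('pics/s7.png'),(400,300))]))"
```

```text
[ 0.50268912 -0.18582675  0.18223507] [ 3.14046450e+00  5.53687885e-04 -1.36972273e+00] 24.2
[ 0.51630832 -0.25642246  0.34092211] [ 2.86841759e+00 -1.94431707e-03 -2.93983229e+00]
```

View pics/c7.png

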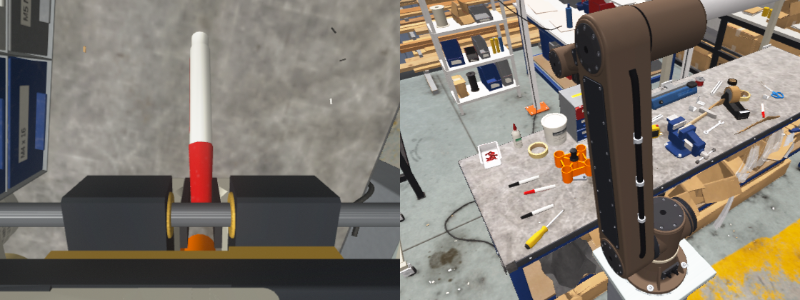

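The left half shows the pen gripped by its cap and drooping about 30°, with its free end at about (279,49) in the full picture. I'll drop to the minimum grip and jog up and down so it swings down further.

Call:
{"method": "carry_out", "body": {"commands": [[0,0,0.4,0],[0,0,-0.2,0],[0,0,0.4,0],[0,0,-0.2,0],[0,0,0.4,0],[0,0,-0.2,0],[0,0,0.4,0],[0,0,0,0],[0,0,0,0],[0,0,0,0]], "force": 3}}

```text
t: 25.65
eef_pos: [0.5031, -0.186, 0.1831]
ee_rot: [3.141, -0.0, -1.369]
force: [0.3, -0.0, -0.3]
width: 0.0137
gripper_force: 3.0
```

```bash
cat > tilt.py <<'E'
from h import *
from scipy.optimize import minimize_scalar
import sys
G=float(sys.argv[2]) if len(sys.argv)>2 else .121   # grip-to-free-end length
s=arm.get_state();w=arm.grab_frame('wrist');Rm=rot(w['orientation']);T=R.from_euler('xyz',s['ee_rot']).as_matrix()
def px(P):
    c=Rm.T@(P-np.array(w['eye']));return np.array([w['cx']+w['fx']*c[0]/c[2],w['cy']+w['fy']*c[1]/c[2]])
m=[r for r in arm.regions_of(w,sys.argv[1]) if abs(r['uv'][0]-281)<60]
ys,xs=np.nonzero(m[0]['pixels']);i=ys.argmin();print('free end px',xs[i],ys[i],'rows to',ys.max(),'conf',m[0]['conf'])
for a in range(-10,100,10):
    a_=np.radians(a);P=s['eef_pos']+T@np.array([G*np.cos(a_),0,-.006+G*np.sin(a_)]);n=T@np.array([np.sin(a_),0,-np.cos(a_)])*.008
    print(a,np.round(min(px(P+n)[1],px(P-n)[1])),end='; ')
print(s['width'],s['t'])
save(w,'tilt%d'%int(s['t']*20))
E
python3 tilt.py red_marker
```

```text
Traceback (most recent call last):
  File "tilt.py", line 9, in <module>
    ys,xs=np.nonzero(m[0]['pixels']);i=ys.argmin();print('free end px',xs[i],ys[i],'rows to',ys.max(),'conf',m[0]['conf'])
                     ~^^^
IndexError: list index out of range
```

```bash
python3 - <<'E'
s=open('tilt.py').read()
i=s.index("m=[r for");j=s.index("for a in range")
s=s[:i]+"""g=w['pixels'][:,250:312];m=(g.min(2)>170)&(g.max(2)-g.min(2).astype(int)<30);m=cv2.morphologyEx(m.astype(np.uint8),cv2.MORPH_OPEN,np.ones((5,5)))
ys,xs=np.nonzero(m);print('white rows',ys.min(),ys.max(),'cols',250+xs.min(),250+xs.max())
"""+s[j:]
open('tilt.py','w').write(s)
E
python3 tilt.py red
```

```text
white rows 189 273 cols 270 311
-10 -56.0; 0 -41.0; 10 -19.0; 20 6.0; 30 33.0; 40 60.0; 50 87.0; 60 114.0; 70 140.0; 80 167.0; 90 193.0; 0.013206119526662273 25.75
```

The pen now hangs essentially vertical (white end at row 189; 90° predicts 193). I'll carry it to the right-rear cup at about (0.573, -0.043).

Call:
{"method": "carry_out", "body": {"commands": [[0,0,0.4,0],[0,0,0.8,0],[0,0,1.1,0],[0.3,0.5,1.1,0],[0.6,1,1.1,0],[0.9,1.6,1.1,0],[1.2,2.2,1.1,0],[1.39,2.7,1.1,0],[1.39,2.86,1.1,0],[1.39,2.86,1.1,0]]}}

```text
t: 27.05
eef_pos: [0.5724, -0.0427, 0.238]
ee_rot: [3.141, 0.0, -1.369]
force: [-0.3, -0.4, -0.6]
width: 0.0136
gripper_force: 3.0
```

Call:
{"method": "carry_out", "body": {"commands": [[0,0,0,0],[0,0,0,0],[0,0,0,0],[0,0,0,0],[0,0,0,0],[0,0,0,0],[0,0,0,0],[0,0,0,0],[0,0,0,0],[0,0,0,0]]}}

```text
t: 28.3
eef_pos: [0.5727, -0.0429, 0.2381]
ee_rot: [3.142, -0.0, -1.37]
force: [0.2, 0.0, -0.3]
width: 0.0133
gripper_force: 3.0
```

```bash
python3 b.py w8 cup:.025;python3 tilt.py red
```

```text
[ 0.57267302 -0.04293489  0.23806072] [ 3.14158491e+00 -1.03857028e-06 -1.36955061e+00] 28.3
[ 0.58609526 -0.11347593  0.39677622] [ 2.86896719e+00 -8.57466158e-04 -2.93961413e+00]
cup 0.9 [374.3 211.4] [ 0.4676 -0.0292  0.025 ]
cup 0.89 [281.3 182.5] [ 0.5703 -0.04    0.025 ]
white rows 190 273 cols 270 311
-10 -56.0; 0 -41.0; 10 -19.0; 20 6.0; 30 33.0; 40 60.0; 50 87.0; 60 114.0; 70 141.0; 80 167.0; 90 193.0; 0.013169773895900681 28.4
```

View pics/w8.png

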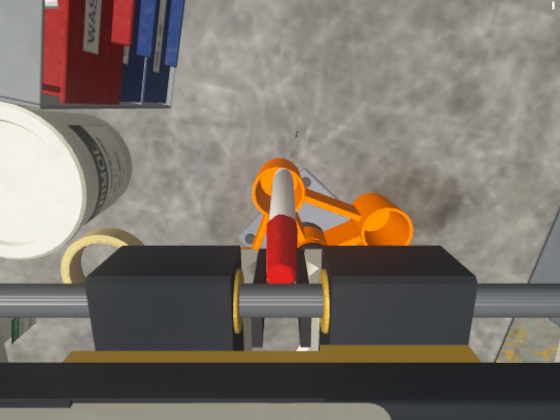

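The pen hangs over the right-rear cup: free end about (282,173), rim centre (279,188). I'll nudge back a few mm and lower it.

Call:
{"method": "carry_out", "body": {"commands": [[-0.02,0.12,-0.2,0],[-0.02,0.12,-0.4,0],[-0.02,0.12,-0.6,0],[-0.02,0.12,-0.8,0],[-0.02,0.12,-1,0],[-0.02,0.1,-1.2,0],[-0.02,0.06,-1.4,0],[-0.02,0.04,-1.6,0],[-0.02,0.04,-1.75,0],[-0.02,0.04,-1.82,0]]}}

```text
t: 29.7
eef_pos: [0.5715, -0.041, 0.1465]
ee_rot: [3.141, 0.0, -1.37]
force: [-0.5, 1.5, 3.6]
width: 0.0145
gripper_force: 3.0
```

Call:
{"method": "carry_out", "body": {"commands": [[0,0,0,0],[0,0,0,0],[0,0,0,0],[0,0,0,0],[0,0,0,0],[0,0,0,0],[0,0,0,0],[0,0,0,0],[0,0,0,0],[0,0,0,0]], "claw": 0.6}}

```text
t: 30.95
eef_pos: [0.5717, -0.0409, 0.1471]
ee_rot: [3.142, 0.0, -1.37]
force: [-0.7, 0.3, -0.2]
width: 0.0352
gripper_force: 0.0
```

Call:
{"method": "carry_out", "body": {"commands": [[0,0,0.4,0],[0,0,0.8,0],[0,0,1.4,0],[0,0,2,0],[0,0,2.4,0],[0,0.4,2.4,0],[0,1,2.4,0],[0,1.2,2.4,0],[0,1.2,2.4,0],[0,1.2,2.4,0]]}}

```text
t: 32.2
eef_pos: [0.5715, 0.0188, 0.2667]
ee_rot: [3.141, -0.0, -1.369]
force: [-0.1, -0.0, 0.4]
width: 0.0351
gripper_force: 0.0
```

```bash
python3 b.py w9 black_marker:0 red_marker:0;  python3 -c "
from h import *
t=arm.grab_frame('top');save(t,'t9');s=arm.grab_frame('scene')
for n in('red_marker','black_marker'):
    for m in marker(t,n): print(n,m)
a=cv2.imread('pics/w9.png');cv2.imwrite('pics/c9.png',np.hstack([cv2.resize(a,(560,420)),cv2.resize(cv2.imread('pics/t9.png')[170:275,192:252],(240,420))]))"
```

```text
[0.57151127 0.01879733 0.26672362] [ 3.14095691e+00 -1.45052867e-04 -1.36945737e+00] 32.2
[ 0.58503651 -0.05170153  0.42544137] [ 2.86911539e+00 -1.48779761e-03 -2.93956383e+00]
black_marker (0.89, array([0.5096, 0.1963]), np.float64(77.6), array([ 16., 122.]), array([291., 329.]))
black_marker (0.64, array([0.5612, 0.0248]), np.float64(101.2), array([ 19., 162.]), array([288., 175.]))
black_marker (0.61, array([0.5866, 0.2442]), np.float64(80.4), array([11., 52.]), array([234., 342.]))
red_marker (0.4, array([0.5885, 0.2421]), np.float64(79.0), array([ 9., 55.]), array([234., 327.]))
red_marker (0.28, array([0.5179, 0.0336]), np.float64(32.1), array([184., 185.]), array([321., 185.]))
red_marker (0.71, array([0.4111, 0.2557]), np.float64(84.7), array([ 17., 134.]), array([128., 264.]))
red_marker (0.67, array([0.5915, 0.2332]), np.float64(81.4), array([ 18., 120.]), array([138., 196.]))
black_marker (0.72, array([ 0.581, -0.012]), np.float64(102.6), array([18., 72.]), array([231., 200.]))
black_marker (0.51, array([0.5117, 0.2014]), np.float64(75.9), array([ 15., 128.]), array([154., 223.]))
```

View pics/c9.png

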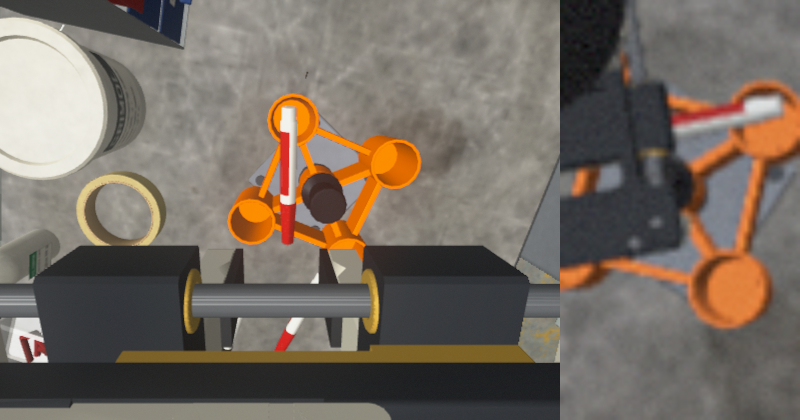

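The right-rear cup holds the red pen (bottom near (290,115)), and the other three markers are unmoved. Next is the far-left black pen, at about (0.591, 0.239).

Call:
{"method": "carry_out", "body": {"commands": [[0.05,0.6,0,-0.5],[0.1,1.3,0,-1],[0.2,2.1,0,-1.6],[0.3,2.9,0,-2.2],[0.4,3.7,-0.4,-3],[0.5,4.6,-1,-3.18],[0.54,5.3,-1.8,-3.18],[0.54,5.45,-2.6,-3.18],[0.54,5.45,-3.2,-3.18],[0.54,5.45,-3.33,-3.18]], "claw": 0.4}}

```text
t: 33.8
eef_pos: [0.5976, 0.2907, 0.0981]
ee_rot: [3.139, -0.003, -1.703]
force: [-0.7, 0.1, 0.7]
width: 0.0525
gripper_force: 0.0
```

Call:
{"method": "carry_out", "body": {"commands": [[0,0,0,0],[0,0,0,0],[0,0,0,0],[0,0,0,0],[0,0,0,0],[0,0,0,0],[0,0,0,0],[0,0,0,0],[0,0,0,0],[0,0,0,0]]}}

```text
t: 35.05
eef_pos: [0.5987, 0.2916, 0.1005]
ee_rot: [3.142, -0.0, -1.703]
force: [-0.1, 0.3, 0.3]
width: 0.0526
gripper_force: 0.0
```

```bash
cat > pen.py <<'E'
from h import *
# pen ahead of the fingers: ends in tool frame from the visible mask (white/cap) around the centre column
s=arm.get_state();w=arm.grab_frame('wrist');print(s['eef_pos'],s['ee_rot'][2])
for n in('black_marker','red_marker'):
    for r in arm.regions_of(w,n):
        if abs(r['uv'][0]-281)>70: continue
        ys,xs=np.nonzero(r['pixels']);P=np.array([ray(w,(x,y),.008) for x,y in zip(xs,ys)])-s['eef_pos']
        Q=R.from_euler('z',-s['ee_rot'][2]).apply(P)*1000;v=np.linalg.eigh(np.cov(Q[:,:2].T))[1][:,1]
        print(n,round(r['conf'],2),'tool x',Q[:,0].min().round(1),Q[:,0].max().round(1),'y at near end',Q[Q[:,0]<Q[:,0].min()+8,1].mean().round(1),'angle',np.degrees(np.arctan(v[1]/v[0])).round(1))
E
python3 pen.py
```

```text
[0.59867135 0.29156774 0.10054401] -1.7025175888636
red_marker 0.57 tool x -15.2 121.7 y at near end 0.2 angle 0.2
```

Call:
{"method": "carry_out", "body": {"commands": [[0,0,-0.6,0],[0,0,-1.2,0],[0,0,-1.6,0],[0,0,-1.85,0],[0,0,-1.95,0],[0,0,-1.95,0],[0,0,-1.95,0],[0,0,-1.95,0],[0,0,-1.95,0],[0,0,-1.95,0]]}}

```text
t: 36.45
eef_pos: [0.5987, 0.2916, 0.0032]
ee_rot: [-3.141, 0.0, -1.703]
force: [0.0, -0.1, 0.2]
width: 0.0528
gripper_force: 0.0
```

Call:
{"method": "carry_out", "body": {"commands": [[0,0,0,0],[0,0,0,0],[0,0,0,0],[0,0,0,0],[0,0,0,0],[0,0,0,0],[0,0,0,0],[0,0,0,0],[0,0,0,0],[0,0,0,0]], "claw": 1, "force": 3}}

```text
t: 37.7
eef_pos: [0.5987, 0.2915, 0.003]
ee_rot: [3.142, -0.0, -1.703]
force: [-0.6, -0.3, 0.1]
width: 0.0136
gripper_force: 3.0
```

Call:
{"method": "carry_out", "body": {"commands": [[0,0,0.5,0],[0,0,1,0],[0,0,1.5,0],[0,0,2,0],[0,0,2.5,0],[0,0,3,0],[0,0,3.5,0],[0,0,4,0],[0,0,4.5,0],[0,0,4.7,0]]}}

```text
t: 38.95
eef_pos: [0.5991, 0.2918, 0.2397]
ee_rot: [-3.14, 0.002, -1.703]
force: [-1.4, -0.5, -0.9]
width: 0.0135
gripper_force: 3.0
```

Call:
{"method": "carry_out", "body": {"commands": [[0,0,0.4,0],[0,0,-0.2,0],[0,0,0.4,0],[0,0,-0.2,0],[0,0,0.4,0],[0,0,-0.2,0],[0,0,0.4,0],[0,0,0,0],[0,0,0,0],[0,0,0,0]]}}

```text
t: 40.2
eef_pos: [0.5986, 0.2914, 0.2378]
ee_rot: [3.141, -0.001, -1.702]
force: [0.1, 0.4, -0.3]
width: 0.0133
gripper_force: 3.0
```

```bash
python3 tilt.py red
```

```text
white rows 195 273 cols 269 311
-10 -54.0; 0 -39.0; 10 -18.0; 20 7.0; 30 34.0; 40 61.0; 50 88.0; 60 115.0; 70 141.0; 80 168.0; 90 194.0; 0.013336344393524293 40.2
```

Call:
{"method": "carry_out", "body": {"commands": [[0,-0.5,0,0],[-0.05,-1,0,0],[-0.1,-1.6,0,0],[-0.14,-2.2,0,0],[-0.14,-2.8,0,0],[-0.14,-3.4,0,0],[-0.14,-4,0,0],[-0.14,-4.4,0,0],[-0.14,-4.55,0,0],[-0.14,-4.55,0,0]]}}

```text
t: 41.5
eef_pos: [0.5917, 0.0637, 0.2382]
ee_rot: [-3.141, 0.0, -1.703]
force: [-0.8, 0.8, -0.4]
width: 0.0133
gripper_force: 3.0
```

Call:
{"method": "carry_out", "body": {"commands": [[0,0,0,0],[0,0,0,0],[0,0,-0.2,0],[0,0,-0.4,0],[0,0,-0.6,0],[0,0,-0.8,0],[0,0,-1,0],[0,-0.03,-1.2,0],[0,-0.06,-1.4,0],[0,-0.08,-1.5,0]]}}

```text
t: 42.75
eef_pos: [0.5919, 0.0599, 0.1626]
ee_rot: [-3.141, -0.0, -1.703]
force: [0.7, -0.1, 4.6]
width: 0.015
gripper_force: 3.1
```

Call:
{"method": "carry_out", "body": {"commands": [[0,0,-0.15,0],[0,0,-0.25,0],[0,0,-0.32,0],[0,0,-0.34,0],[0,0,-0.34,0],[0,0,-0.34,0],[0,0,-0.34,0],[0,0,-0.34,0],[0,0,-0.34,0],[0,0,-0.34,0]]}}

```text
t: 44.0
eef_pos: [0.5917, 0.0601, 0.1461]
ee_rot: [-3.142, -0.0, -1.702]
force: [1.6, -0.6, 4.1]
width: 0.0159
gripper_force: 3.1
```

Call:
{"method": "carry_out", "body": {"commands": [[0,0,0,0],[0,0,0,0],[0,0,0,0],[0,0,0,0],[0,0,0,0],[0,0,0,0],[0,0,0,0],[0,0,0,0],[0,0,0,0],[0,0,0,0]], "claw": 0.6}}

```text
t: 45.25
eef_pos: [0.5917, 0.0601, 0.146]
ee_rot: [3.142, 0.0, -1.703]
force: [-0.3, 0.5, 0.5]
width: 0.0347
gripper_force: 0.0
```

Call:
{"method": "carry_out", "body": {"commands": [[0,0,0.4,0],[0,0,0.8,0],[0,0,1.4,0],[0,0,2,0],[0,0,2.4,0],[0,0.4,2.4,0],[0,1,2.4,0],[0,1.6,2.4,0],[0,2,2.4,0],[0,2,2.4,0]]}}

```text
t: 46.5
eef_pos: [0.5913, 0.1616, 0.2652]
ee_rot: [3.141, -0.001, -1.701]
force: [-0.4, -0.9, -0.1]
width: 0.0351
gripper_force: 0.0
```

```bash
python3 b.py w10 red_marker:0 black_marker:0;python3 -c "
from h import *
t=arm.grab_frame('top');save(t,'t10')
for n in('red_marker','black_marker'):
    for m in marker(t,n): print(n,m)
a=cv2.imread('pics/w10.png');cv2.imwrite('pics/c10.png',np.hstack([cv2.resize(a,(560,420)),cv2.resize(cv2.imread('pics/t10.png')[170:275,192:252],(240,420))]))"
```

```text
[0.59133224 0.1616046  0.2651599 ] [ 3.14055504e+00 -6.46118239e-04 -1.70060581e+00] 46.5
[0.58103433 0.09026337 0.42392936] [ 2.86988583e+00 -1.81402865e-03  3.01243718e+00]
red_marker (0.91, array([0.6422, 0.1071]), np.float64(104.5), array([ 16., 136.]), array([224., 126.]))
red_marker (0.89, array([0.4081, 0.2318]), np.float64(85.1), array([17., 87.]), array([439., 209.]))
black_marker (0.97, array([0.5114, 0.1995]), np.float64(75.5), array([ 17., 135.]), array([355., 188.]))
black_marker (0.86, array([0.5558, 0.0296]), np.float64(101.9), array([20., 95.]), array([295.,  42.]))
black_marker (0.16, array([0.5288, 0.0441]), np.float64(170.6), array([106., 184.]), array([339.,  59.]))
red_marker (0.85, array([0.4112, 0.2573]), np.float64(85.1), array([ 16., 136.]), array([129., 263.]))
red_marker (0.6, array([0.6412, 0.1064]), np.float64(104.1), array([ 17., 134.]), array([191., 174.]))
black_marker (0.73, array([0.5344, 0.0272]), np.float64(63.3), array([160., 165.]), array([217., 220.]))
black_marker (0.68, array([0.5747, 0.0245]), np.float64(103.5), array([ 15., 135.]), array([217., 202.]))
black_marker (0.5, array([0.5101, 0.1936]), np.float64(75.9), array([ 14., 123.]), array([155., 223.]))
```

View pics/c10.png

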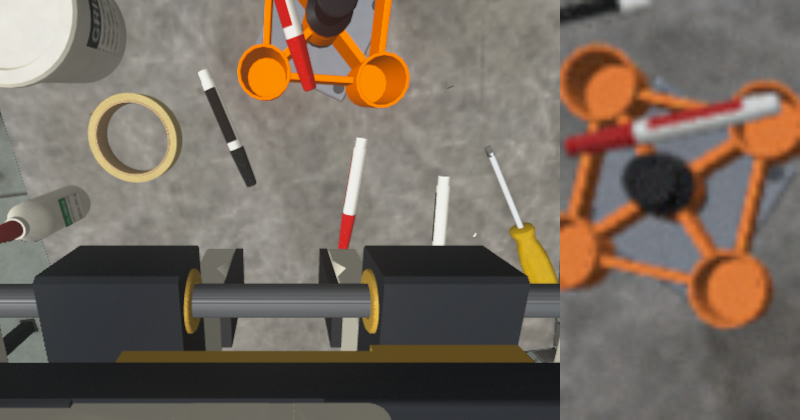

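The caddy is empty and both placings failed. The red pen lies across the top of the caddy, from (285,0) to (308,88). The black pen fell to the bench at about (0.642, 0.107), clear of the tape roll. The pens hung a few degrees off plumb and their ends caught the rim, so I need a better free-end measurement. I'll check the saved frames numerically.

```bash
ls pics; python3 - <<'E'
import cv2,numpy as np
for n in('w8','tilt804'):
    a=cv2.imread('pics/%s.png'%n)[:,:,::-1]
    print(n,[tuple(int(v) for v in a[r,281]) for r in range(150,245,6)])
    print([tuple(int(v) for v in a[182,c]) for c in range(240,325,6)])
from h import *
w=arm.grab_frame('wrist');t=arm.grab_frame('top')
# red pen on caddy: both end pixels in top and wrist masks
for p,nm in((t,'top'),(w,'wrist')):
  for n in('black_marker','red_marker'):
    for r in arm.regions_of(p,n):
        ys,xs=np.nonzero(r['pixels']);P=np.c_[xs,ys].astype(float)
        m=P.mean(0);v=np.linalg.eigh(np.cov((P-m).T))[1][:,1];q=(P-m)@v
        print(nm,n,round(r['conf'],2),np.round(m+v*q.min(),1),np.round(m+v*q.max(),1),len(xs))
E
```

```text
c10.png
c7.png
c9.png
crop.png
crop4.png
s7.png
scene0.png
t10.png
t7.png
t9.png
tilt515.png
tilt568.png
tilt804.png
top0.png
top1.png
top2.png
w1.png
w10.png
w2.png
w3.png
w4.png
w5.png
w6.png
w7.png
w8.png
w9.png
w8 [(138, 130, 123), (151, 144, 136), (166, 83, 28), (239, 165, 107), (148, 141, 132), (154, 147, 139), (161, 155, 145), (169, 162, 153), (175, 170, 159), (181, 175, 165), (186, 180, 169), (147, 41, 35), (148, 39, 33), (150, 39, 32), (152, 38, 31), (152, 38, 32)]
[(153, 145, 137), (150, 144, 134), (144, 135, 127), (180, 89, 26), (253, 149, 0), (253, 151, 0), (181, 174, 165), (151, 145, 136), (125, 117, 109), (251, 148, 6), (253, 150, 0), (104, 99, 99), (162, 163, 169), (138, 137, 140), (154, 146, 139)]
tilt804 [(157, 153, 145), (154, 150, 142), (124, 123, 117), (118, 117, 110), (123, 122, 116), (129, 128, 121), (136, 135, 128), (140, 139, 132), (145, 143, 136), (148, 147, 139), (152, 151, 142), (45, 45, 42), (47, 45, 43), (41, 40, 38), (42, 41, 38), (41, 41, 37)]
[(164, 159, 151), (157, 153, 145), (168, 164, 157), (163, 158, 150), (156, 153, 144), (160, 159, 150), (159, 157, 148), (131, 130, 122), (116, 115, 108), (164, 159, 151), (154, 151, 142), (139, 134, 127), (140, 135, 126), (146, 143, 134), (156, 152, 142)]
top black_marker 0.59 [176.1 230.8] [129.7 217.9] 280
top black_marker 0.54 [249.8 235.7] [185.  199.3] 2158
top black_marker 0.52 [246.1 195.7] [193. 207.] 323
top red_marker 0.64 [153.  265.7] [102.  259.6] 267
top red_marker 0.57 [214.1 169.5] [164.9 180.6] 253
wrist black_marker 0.97 [281.3  -2.3] [310.7  91.8] 1519
wrist red_marker 0.85 [202.9  72.5] [252.2 187.3] 1555
wrist red_marker 0.8 [443.9 175.7] [438.3 245.4] 962
wrist red_marker 0.2 [409.2  57.8] [238.1  56.3] 9498
```

```bash
python3 - <<'E'
from h import *
w=arm.grab_frame('wrist');t=arm.grab_frame('top')
w9=dict(w);w9.update(eye=[0.58503651,-0.05170153,0.42544137],orientation=[2.86911539,-1.48779761e-03,-2.93956383])
r=tri(t,(193,207),w,(310.7,91.8));r2=tri(t,(193,207),w9,(288,243));b=tri(t,(246.1,195.7),w9,(290,108))
print('red end',r,r2,'white',b,np.linalg.norm(r-b),np.linalg.norm(r2-b))
for z in(.06,.09,.11): print(z,ray(t,(193,207),z),ray(t,(246.1,195.7),z),np.linalg.norm(ray(t,(193,207),z)-ray(t,(246.1,195.7),z)))
E
```

```text
red end [0.55204183 0.07848591 0.0729493 ] [0.55127241 0.0765403  0.07948622] white [ 0.57747606 -0.05326409  0.11330398] 0.1401194549865128 0.13667278630325666
0.06 [0.55336771 0.08124561 0.06      ] [ 0.58441319 -0.04905798  0.06      ] 0.13395091649574986
0.09 [0.55061405 0.07462307 0.09      ] [ 0.58072912 -0.0517754   0.09      ] 0.12993648428664528
0.11 [0.54877828 0.07020805 0.11      ] [ 0.57827307 -0.053587    0.11      ] 0.1272601961472421
```

The red pen rests with its cap end at about (0.5515, 0.077, z 0.075). Its white end is on the right-rear rim at (0.578, -0.053, z 0.11), and the length comes out near 137 mm, which checks. I'll grip it by the raised white end.

Call:
{"method": "carry_out", "body": {"commands": [[-0.1,-0.6,0,0.6],[-0.2,-1.3,0,1.3],[-0.3,-2.1,0,2.1],[-0.32,-2.9,0,2.9],[-0.32,-3.6,0,3.18],[-0.32,-4.02,0,3.18],[-0.32,-4.02,-0.6,3.18],[-0.32,-4.02,-1.2,3.18],[-0.32,-4.02,-1.3,3.18],[-0.32,-4.02,-1.3,3.18]], "claw": 0.52}}

```text
t: 48.45
eef_pos: [0.5761, -0.0408, 0.2016]
ee_rot: [-3.141, -0.0, -1.369]
force: [-0.0, -0.5, 1.1]
width: 0.0422
gripper_force: 0.0
```

Call:
{"method": "carry_out", "body": {"commands": [[0,0,-0.4,0],[0,0,-0.8,0],[0,0,-1.2,0],[0,0,-1.6,0],[0,0,-1.9,0],[0,0,-2.12,0],[0,0,-2.12,0],[0,0,-2.12,0],[0,0,-2.12,0],[0,0,-2.12,0]]}}

```text
t: 49.7
eef_pos: [0.5759, -0.0409, 0.0955]
ee_rot: [-3.141, 0.0, -1.37]
force: [-0.7, -0.0, 0.9]
width: 0.042
gripper_force: 0.0
```

Call:
{"method": "carry_out", "body": {"commands": [[0,0,0,0],[0,0,0,0],[0,0,0,0],[0,0,0,0],[0,0,0,0],[0,0,0,0],[0,0,0,0],[0,0,0,0],[0,0,0,0],[0,0,0,0]], "claw": 1, "force": 3}}

```text
t: 50.95
eef_pos: [0.5757, -0.0409, 0.0951]
ee_rot: [3.142, -0.0, -1.369]
force: [0.6, 0.1, -0.2]
width: 0.0149
gripper_force: 3.0
```

Call:
{"method": "carry_out", "body": {"commands": [[0,0,0.4,0],[0,0,0.8,0],[0,0,1.2,0],[0,0,1.6,0],[0,0,2,0],[0,0,2.4,0],[0,0,2.8,0],[0,0,3.2,0],[0,0,3.2,0],[0,0,3.2,0]]}}

```text
t: 52.2
eef_pos: [0.5752, -0.0409, 0.2543]
ee_rot: [3.141, 0.0, -1.37]
force: [0.5, 0.2, -0.9]
width: 0.015
gripper_force: 3.0
```

Call:
{"method": "carry_out", "body": {"commands": [[0,0,0.5,0],[0,0,-0.2,0],[0,0,0.5,0],[0,0,-0.2,0],[0,0,0.5,0],[0,0,-0.2,0],[0,0,0.5,0],[0,0,-0.2,0],[0,0,0.3,0],[0,0,0,0]]}}

```text
t: 53.45
eef_pos: [0.5769, -0.041, 0.2564]
ee_rot: [-3.138, -0.001, -1.369]
force: [0.1, 0.3, -0.5]
width: 0.0149
gripper_force: 3.0
```

Call:
{"method": "carry_out", "body": {"commands": [[0,0,0.5,0],[0,0,-0.2,0],[0,0,0.5,0],[0,0,-0.2,0],[0,0,0.5,0],[0,0,-0.2,0],[0,0,0.5,0],[0,0,0,0],[0,0,0,0],[0,0,0,0]]}}

```text
t: 54.7
eef_pos: [0.5755, -0.0411, 0.2547]
ee_rot: [3.14, -0.0, -1.369]
force: [-0.8, 0.3, 0.7]
width: 0.0147
gripper_force: 3.0
```

```bash
cat > hang.py <<'E'
from h import *
import sys
G=.121
s=arm.get_state();w=arm.grab_frame('wrist');save(w,'hang%d'%int(s['t']*20))
a=w['pixels'].astype(int);L=a[:,271:280].mean(1);Rr=a[:,284:292].mean(1)
print('row: R-G left, lum left-right')
print([(r,int(L[r,0]-L[r,1]),int(L[r,2]),int(L[r].mean()-Rr[r].mean())) for r in range(130,246,6)])
Rm=rot(w['orientation']);T=R.from_euler('xyz',s['ee_rot']).as_matrix()
def px(P):
    c=Rm.T@(P-np.array(w['eye']));return w['cy']+w['fy']*c[1]/c[2]
for d in range(60,121,6):
    e=np.radians(d);C=s['eef_pos']+T@np.array([G*np.cos(e),0,-.006+G*np.sin(e)]);n=T@np.array([np.sin(e),0,-np.cos(e)])*.008
    print(d,round(min(px(C+n),px(C-n))),end='; ')
print(s['eef_pos'],s['width'])
E
python3 hang.py
```

```text
row: R-G left, lum left-right
[(130, 5, 140, 5), (136, 5, 143, 10), (142, 6, 143, 17), (148, 6, 143, 16), (154, 10, 134, 6), (160, 109, 15, 21), (166, 109, 0, 2), (172, 104, 0, 0), (178, 104, 0, 0), (184, 104, 0, 0), (190, 99, 6, -15), (196, 74, 25, -21), (202, 85, 32, -29), (208, 113, 37, -15), (214, 35, 143, 32), (220, 97, 64, -25), (226, 103, 60, -34), (232, 103, 62, -40), (238, 109, 55, -55), (244, 33, 170, 27)]
60 114; 66 130; 72 146; 78 162; 84 178; 90 193; 96 209; 102 225; 108 241; 114 257; 120 274; [ 0.57550037 -0.04105515  0.25469149] 0.014715067457104752
```

Call:
{"method": "carry_out", "body": {"commands": [[-0.06,0,0,0],[-0.06,0,0,0],[-0.06,0,-0.3,0],[-0.06,0,-0.6,0],[-0.06,0,-0.9,0],[-0.06,0,-1.2,0],[-0.06,0,-1.4,0],[-0.06,0,-1.5,0],[-0.06,0,-1.5,0],[-0.06,0,-1.5,0]]}}

```text
t: 56.0
eef_pos: [0.573, -0.0409, 0.1806]
ee_rot: [-3.141, -0.0, -1.369]
force: [0.3, 0.4, -0.5]
width: 0.0145
gripper_force: 3.0
```

```bash
python3 hang.py|tail -1; python3 -c "
from h import *
w=arm.grab_frame('wrist');a=w['pixels'].astype(int)[150:245,245:320]
o=((a[...,0]>200)&(a[...,2]<40)).astype(int)
for r in range(0,95,7): print(150+r,''.join('o' if o[r,c] else ('w' if a[r,c].min()>140 else ('r' if a[r,c,0]-a[r,c,1]>60 else '.')) for c in range(0,75,2)))"
```

```text
60 114; 66 130; 72 146; 78 162; 84 178; 90 193; 96 209; 102 225; 108 241; 114 257; 120 274; [ 0.57304259 -0.04088957  0.18059858] 0.014543327916383028
150 ......wwwwwwwwww..............wwww..ww
157 ..wwwwwwwwwwwwwww............wwwwwwww.
164 ........ww...................wwwwwwwww
171 ..........rooooorrrrrrrrrrr.w....wwwww
178 .......roooooooooooooooorrrrrr.ww...w.
185 ......oooooooooooooooooooooooor.wwww..
192 ....roorooooooooooooooooooooooooo...ww
199 ...rorrrrooooooooooooooooooooooooowwww
206 ...oorrrrrrroorrrrrrroooooooooooooorrr
213 ...oorrrrrrrrrrwww..rrroooooooooooooor
220 ....oorrrrrrrrrrrww....oooooooooorwroo
227 ......roorrrrrrrrwwww...ooooooorwwwwww
234 ....wwwwoooorrrrrwwwww..rooorrwwwwwwww
241 wwwwwwrooooorrrrrwwwww...oooorr.......
```

The pen's end is already 20 mm below the rim with no contact force, so it is inside the cup.

Call:
{"method": "carry_out", "body": {"commands": [[0,0,-0.12,0],[0,0,-0.24,0],[0,0,-0.36,0],[0,0,-0.46,0],[0,0,-0.56,0],[0,0,-0.64,0],[0,0,-0.66,0],[0,0,-0.66,0],[0,0,-0.66,0],[0,0,-0.66,0]]}}

```text
t: 57.35
eef_pos: [0.5728, -0.0409, 0.1473]
ee_rot: [-3.141, 0.0, -1.37]
force: [-0.3, -0.6, 0.5]
width: 0.0145
gripper_force: 3.0
```

Call:
{"method": "carry_out", "body": {"commands": [[0,0,0,0],[0,0,0,0],[0,0,0,0],[0,0,0,0],[0,0,0,0],[0,0,0,0],[0,0,0,0],[0,0,0,0],[0,0,0,0],[0,0,0,0]], "claw": 0.6}}

```text
t: 58.6
eef_pos: [0.5727, -0.0409, 0.1471]
ee_rot: [-3.142, 0.0, -1.37]
force: [-0.5, -0.0, 0.3]
width: 0.0354
gripper_force: 0.0
```

Call:
{"method": "carry_out", "body": {"commands": [[0,0,0.4,0],[0,0,0.8,0],[0,0,1.4,0],[0,0,2,0],[0,0,2.4,0],[0,0.4,2.4,0],[0,0.8,2.4,0],[0,0.8,2.4,0],[0,0.8,2.4,0],[0,0.8,2.4,0]]}}

```text
t: 59.85
eef_pos: [0.5725, -0.001, 0.2666]
ee_rot: [3.141, -0.0, -1.37]
force: [-0.0, 0.2, 0.1]
width: 0.0351
gripper_force: 0.0
```

```bash
cat > look.py <<'E'
from h import *
t=arm.grab_frame('top');w=arm.grab_frame('wrist');print(arm.get_state()['eef_pos'])
for nm,p in(('top',t),('wrist',w)):
  for n in('red_marker','black_marker'):
    for r in arm.regions_of(p,n):
        if r['conf']<.3: continue
        ys,xs=np.nonzero(r['pixels']);P=np.c_[xs,ys].astype(float);m=P.mean(0);v=np.linalg.eigh(np.cov((P-m).T))[1][:,1];q=(P-m)@v
        e1,e2=m+v*q.min(),m+v*q.max();a,b=ray(p,e1,.008),ray(p,e2,.008);d=b-a
        print(nm,n,round(r['conf'],2),np.round(e1),np.round(e2),'mid',np.round((a+b)/2,4)[:2],'len',round(np.linalg.norm(d),3),'ang',round(np.degrees(np.arctan2(d[1],d[0]))%180,1))
E
python3 look.py
```

```text
[ 0.57264849 -0.00118914  0.2668866 ]
top red_marker 0.73 [154. 266.] [101. 260.] mid [0.4104 0.2558] len 0.139 ang 85.0
wrist red_marker 0.89 [201. 192.] [206. 256.] mid [0.6496 0.0799] len 0.081 ang 102.3
wrist black_marker 0.61 [303. 317.] [282. 352.] mid [0.5129 0.2068] len 0.06 ang 73.8
```

Call:
{"method": "carry_out", "body": {"commands": [[0.2,0.6,0,0.2],[0.5,1.3,0,0.47],[0.8,2.1,0,0.47],[1.1,2.8,0,0.47],[1.13,3.18,-0.6,0.47],[1.13,3.18,-1.4,0.47],[1.13,3.18,-2.2,0.47],[1.13,3.18,-3,0.47],[1.13,3.18,-3.34,0.47],[1.13,3.18,-3.34,0.47]], "claw": 0.45}}

```text
t: 61.4
eef_pos: [0.6289, 0.1577, 0.0994]
ee_rot: [3.14, -0.001, -1.32]
force: [0.5, -0.4, 0.7]
width: 0.0484
gripper_force: 0.0
```

```bash
sleep 1; python3 pen.py; python3 look.py
```

```text
[0.62893374 0.15772265 0.09937712] -1.3203382226412468
red_marker 0.6 tool x -16.0 120.5 y at near end 0.6 angle -0.1
[0.63011318 0.15847636 0.10181306]
top red_marker 0.84 [214. 169.] [169. 180.] mid [0.6432 0.1   ] len 0.121 ang 104.2
top red_marker 0.6 [153. 266.] [101. 260.] mid [0.4107 0.2572] len 0.136 ang 84.8
top black_marker 0.78 [176. 231.] [126. 217.] mid [0.5112 0.1999] len 0.135 ang 76.2
top black_marker 0.48 [259. 192.] [239. 203.] mid [ 0.5853 -0.0519] len 0.058 ang 121.1
wrist red_marker 0.95 [282.  25.] [281. 232.] mid [0.6422 0.1073] len 0.138 ang 104.3
wrist black_marker 0.8 [473. 226.] [444. 246.] mid [0.4983 0.1447] len 0.025 ang 52.8
```

The pen in the right-rear cup now appears foreshortened to 58 mm from above, so it is standing. I'll grip the black one.

Call:
{"method": "carry_out", "body": {"commands": [[0,0,-0.6,0],[0,0,-1.2,0],[0,0,-1.6,0],[0,0,-1.85,0],[0,0,-1.96,0],[0,0,-1.96,0],[0,0,-1.96,0],[0,0,-1.96,0],[0,0,-1.96,0],[0,0,-1.96,0]]}}

```text
t: 63.1
eef_pos: [0.6292, 0.1581, 0.0022]
ee_rot: [-3.141, 0.0, -1.32]
force: [-0.5, -0.4, -0.1]
width: 0.0482
gripper_force: 0.0
```

Call:
{"method": "carry_out", "body": {"commands": [[0,0,0,0],[0,0,0,0],[0,0,0,0],[0,0,0,0],[0,0,0,0],[0,0,0,0],[0,0,0,0],[0,0,0,0],[0,0,0,0],[0,0,0,0]], "claw": 1, "force": 3}}

```text
t: 64.35
eef_pos: [0.6292, 0.1581, 0.0021]
ee_rot: [-3.142, 0.0, -1.32]
force: [0.3, 0.4, -0.5]
width: 0.0152
gripper_force: 3.0
```

Call:
{"method": "carry_out", "body": {"commands": [[0,0,0.5,0],[0,0,1,0],[0,0,1.5,0],[0,0,2,0],[0,0,2.5,0],[0,0,3,0],[0,0,3.5,0],[0,0,4,0],[0,0,4.5,0],[0,0,5,0]]}}

```text
t: 65.6
eef_pos: [0.629, 0.158, 0.2529]
ee_rot: [3.141, 0.0, -1.32]
force: [0.9, -0.1, -0.7]
width: 0.0148
gripper_force: 3.0
```

Call:
{"method": "carry_out", "body": {"commands": [[0,0,0.5,0],[0,0,-0.2,0],[0,0,0.5,0],[0,0,-0.2,0],[0,0,0.5,0],[0,0,-0.2,0],[0,0,0.5,0],[0,0,-0.2,0],[0,0,0.3,0],[0,0,0,0]]}}

```text
t: 66.85
eef_pos: [0.6307, 0.1584, 0.2549]
ee_rot: [-3.136, 0.0, -1.32]
force: [0.9, -0.1, -0.8]
width: 0.0148
gripper_force: 3.0
```

Call:
{"method": "carry_out", "body": {"commands": [[0,0,0.5,0],[0,0,-0.2,0],[0,0,0.5,0],[0,0,-0.2,0],[0,0,0.5,0],[0,0,-0.2,0],[0,0,0.5,0],[0,0,0,0],[0,0,0,0],[0,0,0,0]]}}

```text
t: 68.1
eef_pos: [0.6291, 0.1579, 0.2521]
ee_rot: [3.141, -0.0, -1.32]
force: [0.0, 0.6, -0.9]
width: 0.0144
gripper_force: 3.0
```

```bash
python3 hang.py
```

```text
row: R-G left, lum left-right
[(130, 4, 132, -14), (136, 3, 159, 17), (142, 1, 186, 63), (148, 2, 132, 24), (154, 1, 47, -13), (160, 1, 46, -9), (166, 1, 46, -3), (172, 1, 46, -1), (178, 1, 45, 2), (184, 0, 45, 5), (190, 1, 45, 5), (196, 1, 45, 4), (202, 1, 59, -4), (208, 1, 221, 63), (214, 1, 153, 88), (220, 0, 45, 6), (226, 0, 44, 5), (232, 1, 46, 5), (238, 1, 47, 7), (244, 1, 43, 5)]
60 114; 66 130; 72 146; 78 162; 84 177; 90 193; 96 209; 102 225; 108 241; 114 257; 120 274; [0.62913266 0.15789614 0.25208953] 0.014396450060626785
```

It is still about 20° off plumb (tip at row 138), so I'll shake it harder.

Call:
{"method": "carry_out", "body": {"commands": [[0,0,0.9,0],[0,0,0,0],[0,0,0.9,0],[0,0,0,0],[0,0,0.9,0],[0,0,0,0],[0,0,0.9,0],[0,0,0,0],[0,0,0.9,0],[0,0,0,0]]}}

```text
t: 69.4
eef_pos: [0.6331, 0.159, 0.2593]
ee_rot: [-3.128, 0.001, -1.319]
force: [0.8, 0.7, -1.0]
width: 0.0149
gripper_force: 3.0
```

Call:
{"method": "carry_out", "body": {"commands": [[0,0,0.9,0],[0,0,0,0],[0,0,0.9,0],[0,0,0,0],[0,0,0.9,0],[0,0,0,0],[0,0,0.9,0],[0,0,0,0],[0,0,0,0],[0,0,0,0]]}}

```text
t: 70.65
eef_pos: [0.6296, 0.158, 0.2531]
ee_rot: [-3.141, -0.001, -1.32]
force: [1.0, -0.0, -0.6]
width: 0.0145
gripper_force: 3.0
```

```bash
python3 hang.py
```

```text
row: R-G left, lum left-right
[(130, 4, 130, -15), (136, 4, 134, -6), (142, 5, 138, -6), (148, 5, 141, 0), (154, 5, 146, 2), (160, 2, 173, 38), (166, 1, 161, 40), (172, 1, 49, -19), (178, 1, 45, -14), (184, 1, 45, -5), (190, 1, 45, 0), (196, 0, 44, 2), (202, 1, 44, 4), (208, 1, 44, 4), (214, 1, 190, 53), (220, 1, 151, 80), (226, 0, 43, 4), (232, 0, 43, 6), (238, 0, 44, 7), (244, 0, 41, 3)]
60 114; 66 130; 72 146; 78 162; 84 177; 90 193; 96 209; 102 225; 108 241; 114 257; 120 274; [0.62959547 0.15800488 0.25314571] 0.014497933583887094
```

Call:
{"method": "carry_out", "body": {"commands": [[-0.2,-0.4,0,0],[-0.4,-0.8,0,0],[-0.6,-1.2,0,0],[-0.87,-1.53,0,0],[-0.87,-1.53,0.7,0],[-0.87,-1.53,0,0],[-0.87,-1.53,0.7,0],[-0.87,-1.53,0,0],[-0.87,-1.53,0,0],[-0.87,-1.53,0,0]]}}

```text
t: 71.95
eef_pos: [0.5856, 0.0811, 0.2528]
ee_rot: [-3.141, -0.001, -1.32]
force: [0.2, -0.2, 0.2]
width: 0.0146
gripper_force: 3.0
```

```bash
cat > asc.py <<'E'
from h import *
w=arm.grab_frame('wrist');a=w['pixels'].astype(int)[140:245,240:325];s=arm.get_state();print(s['eef_pos'],s['force'])
o=(a[...,0]-a[...,2]>110)&(a[...,1]>55)
for r in range(0,105,6): print(140+r,''.join('o' if o[r,c] else ('r' if a[r,c,0]-a[r,c,1]>60 else ('w' if a[r,c].min()>165 else ('#' if a[r,c].max()<75 else '.'))) for c in range(0,85,2)))
E
python3 asc.py;python3 hang.py|tail -1
```

```text
[0.58594065 0.08130466 0.25315883] [-0.0331468   0.11576178 -0.20253267]
140 .............oooooooooooooo...........ooooo
146 ..........ooooooooooooooooooooooooooooooooo
152 ........oooooooooooooooooooooooooooooooo...
158 .......oooroooooooooooooooooooooo..........
164 .......oorrroooo.ww.....ooooooooo..........
170 .......oorrrrooow.#####..oooooooooooo......
176 .........oorroo.#########.ooooooooooooooooo
182 ...........oooo##########.ooo.........ooooo
188 ...............###########.................
194 ...............###########.................
200 ...............###########.................
206 ...............############................
212 ...............###..ww...##................
218 ...............wwwwww......................
224 ................############...............
230 ..............###############..............
236 ..............###############..............
242 ...............##############..............
60 114; 66 130; 72 146; 78 162; 84 177; 90 193; 96 209; 102 225; 108 241; 114 257; 120 274; [0.58594065 0.08130466 0.25315883] 0.014750043645877942
```

Call:
{"method": "carry_out", "body": {"commands": [[0.02,-0.08,-0.2,0],[0.02,-0.08,-0.5,0],[0.02,-0.08,-0.8,0],[0.02,-0.08,-1.1,0],[0.02,-0.08,-1.3,0],[0.02,-0.08,-1.42,0],[0.02,-0.08,-1.42,0],[0.02,-0.08,-1.42,0],[0.02,-0.08,-1.42,0],[0.02,-0.08,-1.42,0]]}}

```text
t: 73.3
eef_pos: [0.5868, 0.0776, 0.1814]
ee_rot: [-3.141, 0.0, -1.32]
force: [0.7, 0.3, -0.4]
width: 0.0144
gripper_force: 3.0
```

```bash
python3 asc.py;python3 hang.py|tail -1
```

```text
[0.58677537 0.0776317  0.18136035] [ 0.00953446  0.79528327 -0.17473806]
140 ..........................oooooo.www......w
146 ...............oooooooooooooooo........wwww
152 ...........oooooooooooooooooo............oo
158 .........oooooooooooooooooooooor.oooooooooo
164 .......ooooooooo.ww.....ooooooooooooooooooo
170 .....ooorooooooow.#####..oooooooooooooooooo
176 ....ooorrooooooo##.######.oooooooooo..wwwww
182 ....oorrrrroooo##########.ooooooooooo..wwww
188 ....oorrrrooooo###########ooooooooooooooor.
194 ....ooorrooooor###########.oooooooooooooooo
200 ......oooooooor###########.ooooooo...oooooo
206 ........oooooo.############ooooo...........
212 ............ooo###..www..##................
218 ...............wwwwww......................
224 ................############...............
230 ..............###############..............
236 ...............##############..............
242 ...............##############..............
60 114; 66 130; 72 146; 78 162; 84 177; 90 193; 96 209; 102 225; 108 241; 114 257; 120 274; [0.58677537 0.0776317  0.18136035] 0.01423216989063147
```

Call:
{"method": "carry_out", "body": {"commands": [[0,0,-0.12,0],[0,0,-0.24,0],[0,0,-0.36,0],[0,0,-0.46,0],[0,0,-0.56,0],[0,0,-0.64,0],[0,0,-0.66,0],[0,0,-0.66,0],[0,0,-0.66,0],[0,0,-0.66,0]]}}

```text
t: 74.65
eef_pos: [0.5867, 0.0776, 0.1482]
ee_rot: [-3.141, 0.0, -1.32]
force: [-0.1, 0.5, 0.2]
width: 0.0148
gripper_force: 3.0
```

Call:
{"method": "carry_out", "body": {"commands": [[0,0,0,0],[0,0,0,0],[0,0,0,0],[0,0,0,0],[0,0,0,0],[0,0,0,0],[0,0,0,0],[0,0,0,0],[0,0,0,0],[0,0,0,0]], "claw": 0.6}}

```text
t: 75.9
eef_pos: [0.5867, 0.0775, 0.1481]
ee_rot: [3.142, 0.0, -1.32]
force: [0.5, -0.7, -0.2]
width: 0.0349
gripper_force: 0.0
```

Call:
{"method": "carry_out", "body": {"commands": [[0,0,0.4,0],[0,0,0.8,0],[0,0,1.4,0],[0,0,2,0],[0,0,2.4,0],[0,0.4,2.4,0],[0,1,2.4,0],[0,1.6,2.4,0],[0,2,2.4,0],[0,2,2.4,0]]}}

```text
t: 77.15
eef_pos: [0.5863, 0.1791, 0.2671]
ee_rot: [3.14, -0.0, -1.318]
force: [-0.2, -0.6, 0.2]
width: 0.035
gripper_force: 0.0
```

```bash
python3 look.py
```

```text
[0.58641656 0.17764014 0.26756666]
top red_marker 0.78 [153. 266.] [104. 260.] mid [0.4103 0.2534] len 0.128 ang 84.5
top red_marker 0.72 [208. 193.] [177. 192.] mid [0.5963 0.0956] len 0.081 ang 89.1
top black_marker 0.71 [175. 231.] [134. 219.] mid [0.5091 0.1909] len 0.112 ang 75.4
top black_marker 0.45 [258. 193.] [239. 203.] mid [ 0.5852 -0.0506] len 0.056 ang 121.8
wrist red_marker 0.88 [426. 218.] [409. 246.] mid [0.4061 0.2085] len 0.039 ang 80.2
wrist red_marker 0.57 [366. 155.] [308. 252.] mid [0.5114 0.2007] len 0.136 ang 76.1
wrist black_marker 0.73 [367. 155.] [308. 252.] mid [0.5113 0.2005] len 0.136 ang 76.1
```

Both pens now stand: right-rear looks 56 mm long from above, left-rear 81 mm leaning outward. The next one is the left-hand red pen at (0.511, 0.200).

Call:
{"method": "carry_out", "body": {"commands": [[-0.3,0.4,0,-0.8],[-0.6,0.8,0,-1.8],[-0.9,1.1,0,-3],[-1.25,1.48,0,-4.2],[-1.25,1.48,-0.6,-4.72],[-1.25,1.48,-1.4,-4.72],[-1.25,1.48,-2.2,-4.72],[-1.25,1.48,-3,-4.72],[-1.25,1.48,-3.35,-4.72],[-1.25,1.48,-3.35,-4.72]], "claw": 0.45}}

```text
t: 78.7
eef_pos: [0.5236, 0.2504, 0.0993]
ee_rot: [3.14, -0.002, -1.815]
force: [-0.1, -0.0, 1.2]
width: 0.0484
gripper_force: 0.0
```

```bash
python3 -c "
from h import *
arm.grab_frame('top');arm.grab_frame('top')"; python3 pen.py
```

```text
[0.52480769 0.25155476 0.10141875] -1.8147819233585252
black_marker 0.78 tool x -15.4 122.0 y at near end -0.3 angle -0.2
```

Call:
{"method": "carry_out", "body": {"commands": [[0,0,-0.6,0],[0,0,-1.2,0],[0,0,-1.6,0],[0,0,-1.85,0],[0,0,-1.96,0],[0,0,-1.96,0],[0,0,-1.96,0],[0,0,-1.96,0],[0,0,-1.96,0],[0,0,-1.96,0]]}}

```text
t: 80.2
eef_pos: [0.5242, 0.2516, 0.0027]
ee_rot: [-3.141, 0.0, -1.815]
force: [-0.6, 0.8, -0.9]
width: 0.0484
gripper_force: 0.0
```

Call:
{"method": "carry_out", "body": {"commands": [[0,0,0,0],[0,0,0,0],[0,0,0,0],[0,0,0,0],[0,0,0,0],[0,0,0,0],[0,0,0,0],[0,0,0,0],[0,0,0,0],[0,0,0,0]], "claw": 1, "force": 3}}

```text
t: 81.45
eef_pos: [0.5242, 0.2516, 0.0025]
ee_rot: [3.142, -0.0, -1.815]
force: [-0.3, -0.6, 0.3]
width: 0.0134
gripper_force: 3.0
```

Call:
{"method": "carry_out", "body": {"commands": [[0,0,0.5,0],[0,0,1,0],[0,0,1.5,0],[0,0,2,0],[0,0,2.5,0],[0,0,3,0],[0,0,3.5,0],[0,0,4,0],[0,0,4.5,0],[0,0,5,0]]}}

```text
t: 82.7
eef_pos: [0.524, 0.2514, 0.2533]
ee_rot: [3.141, 0.0, -1.815]
force: [0.8, 0.7, -0.6]
width: 0.0136
gripper_force: 3.0
```

Call:
{"method": "carry_out", "body": {"commands": [[0,0,0.9,0],[0,0,0,0],[0,0,0.9,0],[0,0,0,0],[0,0,0.9,0],[0,0,0,0],[0,0,0.9,0],[0,0,0,0],[0,0,0.9,0],[0,0,0,0]]}}

```text
t: 83.95
eef_pos: [0.5273, 0.2533, 0.2582]
ee_rot: [-3.134, 0.008, -1.814]
force: [0.5, 0.4, -1.5]
width: 0.0135
gripper_force: 3.0
```

Call:
{"method": "carry_out", "body": {"commands": [[0,0,0.9,0],[0,0,0,0],[0,0,0.9,0],[0,0,0,0],[0,0,0.9,0],[0,0,0,0],[0,0,0.9,0],[0,0,0,0],[0,0,0,0],[0,0,0,0]]}}

```text
t: 85.2
eef_pos: [0.5244, 0.2515, 0.2533]
ee_rot: [-3.141, -0.0, -1.814]
force: [0.2, -0.1, 0.7]
width: 0.0132
gripper_force: 3.0
```

```bash
python3 asc.py; python3 hang.py|tail -1
```

```text
[0.52470238 0.25176281 0.25378358] [0.1092397  0.20273884 0.29640993]
140 ...........................................
146 ...........................................
152 ...........................................
158 ...........................................
164 ...........................................
170 ...........................................
176 ...........................................
182 ...........................................
188 ...........................................
194 ...........................................
200 ...........................................
206 ...............w...........................
212 ..............ww...........................
218 .............rww.rrrrrr....................
224 .............rrrrrrrrrrrrrr................
230 .............rrrrrrrrrrrrrrr...............
236 .............rrrrrrrrrrrrrrr...............
242 .............rrrrrrrrrrrrrrr...............
60 115; 66 131; 72 147; 78 162; 84 178; 90 194; 96 210; 102 226; 108 242; 114 258; 120 274; [0.52470238 0.25176281 0.25378358] 0.013611599206597973
```

```bash
python3 hang.py|sed -n 2p; python3 -c "
from h import *
w=arm.grab_frame('wrist');a=w['pixels'].astype(int).mean(2)
for r in range(140,222,5): print(r,[int(x) for x in a[r,240:324:6]])"
```

```text
[(130, 3, 129, -3), (136, 4, 126, -7), (142, 4, 119, -7), (148, 3, 118, -7), (154, 4, 122, 0), (160, 4, 124, -1), (166, 4, 117, -11), (172, 4, 122, -3), (178, 4, 119, -13), (184, 1, 111, -13), (190, 1, 118, 1), (196, 1, 125, 14), (202, 1, 133, 25), (208, 1, 139, 31), (214, 1, 145, 37), (220, 82, 50, 15), (226, 98, 36, 11), (232, 101, 38, 14), (238, 109, 34, 15), (244, 115, 33, 15)]
140 [135, 138, 127, 122, 124, 121, 126, 136, 133, 144, 136, 138, 146, 141]
145 [125, 135, 133, 133, 130, 130, 126, 132, 133, 137, 134, 137, 141, 143]
150 [133, 139, 140, 133, 131, 125, 125, 132, 132, 132, 133, 147, 148, 151]
155 [132, 135, 138, 132, 138, 132, 128, 126, 126, 131, 137, 142, 141, 149]
160 [129, 132, 130, 129, 135, 137, 129, 129, 134, 132, 137, 136, 134, 144]
165 [138, 132, 123, 129, 133, 131, 122, 131, 135, 140, 143, 135, 133, 150]
170 [139, 136, 131, 136, 130, 125, 122, 130, 134, 140, 145, 137, 143, 154]
175 [135, 136, 138, 133, 122, 128, 123, 128, 134, 135, 136, 144, 148, 151]
180 [137, 134, 141, 133, 128, 130, 116, 120, 148, 145, 142, 146, 153, 149]
185 [132, 132, 139, 138, 131, 146, 113, 104, 140, 142, 148, 144, 151, 148]
190 [133, 134, 141, 134, 135, 151, 120, 106, 127, 144, 140, 136, 140, 146]
195 [129, 138, 139, 128, 129, 158, 128, 111, 96, 133, 132, 137, 143, 150]
200 [131, 138, 143, 135, 134, 165, 136, 115, 104, 134, 136, 139, 138, 139]
205 [141, 142, 136, 140, 150, 172, 140, 116, 108, 150, 142, 135, 139, 137]
210 [151, 141, 141, 143, 148, 178, 144, 118, 113, 144, 159, 145, 145, 145]
215 [154, 155, 148, 145, 141, 183, 147, 120, 115, 145, 144, 143, 148, 149]
220 [153, 151, 145, 136, 136, 172, 69, 60, 59, 143, 143, 148, 149, 139]
```

Call:
{"method": "carry_out", "body": {"commands": [[-0.1,-0.5,0,0],[-0.2,-1,0,0],[-0.3,-1.6,0,0],[-0.45,-2.2,0,0],[-0.6,-2.8,0,0],[-0.67,-3.2,0,0],[-0.67,-3.35,0,0],[-0.67,-3.35,0,0],[-0.67,-3.35,0,0],[-0.67,-3.35,0,0]]}}

```text
t: 86.65
eef_pos: [0.4908, 0.0847, 0.2524]
ee_rot: [3.141, -0.0, -1.814]
force: [-0.7, 0.0, -0.4]
width: 0.0132
gripper_force: 3.0
```

Call:
{"method": "carry_out", "body": {"commands": [[0,0,-0.2,0],[0,0,-0.4,0],[0,0,-0.6,0],[0,0,-0.7,0],[0,0,-0.7,0],[0,0,-0.7,0],[0,0,-0.7,0],[0,0,-0.7,0],[0,0,-0.7,0],[0,0,-0.7,0]]}}

```text
t: 87.9
eef_pos: [0.4907, 0.0841, 0.2176]
ee_rot: [-3.141, 0.0, -1.815]
force: [0.2, 0.0, -1.1]
width: 0.0134
gripper_force: 3.0
```

```bash
python3 asc.py
```

```text
[0.49065059 0.084039   0.21756647] [ 0.65358417 -0.72326893 -0.14853076]
140 .wwwwwwwwwwwwwwwwoooo........ww...w........
146 oooo.wwwwwwwwwwwwoooo.......ww.............
152 ooooooo.wwwwwwww.oooo......................
158 oooooooooorwww.oooooooooo..................
164 ww.oooooooooooooooooooooooooo..............
170 wwwwwwoooooooooooooooooooooooor............
176 wwwwww..oooooooooooooooooooooooo...........
182 oooooooooooooooooo...oooooooooooor.........
188 ooooooooooooooo.........oooooooooo.........
194 ......oooooooo...........ooooooooor........
200 .......ooooooo.w.........ooooooooo.........
206 ........oooooo.w..........ooooooo..........
212 ..........oooowww.........oooo.............
218 .............rwww.rrrr.....................
224 ..............orrrrrrrrrrrr................
230 .............rrrrrrrrrrrrrrr...............
236 .............orrrrrrrrrrrrrr...............
242 .............rrrrrrrrrrrrrrr...............
```

The free end sits centred over the cup, so I'll lower it.

Call:
{"method": "carry_out", "body": {"commands": [[0,0,-0.2,0],[0,0,-0.4,0],[0,0,-0.6,0],[0,0,-0.8,0],[0,0,-1,0],[0,0,-1.15,0],[0,0,-1.28,0],[0,0,-1.38,0],[0,0,-1.38,0],[0,0,-1.38,0]]}}

```text
t: 89.2
eef_pos: [0.4909, 0.0841, 0.1488]
ee_rot: [-3.141, 0.0, -1.814]
force: [-0.0, -0.3, -0.3]
width: 0.0136
gripper_force: 3.0
```

Call:
{"method": "carry_out", "body": {"commands": [[0,0,0,0],[0,0,0,0],[0,0,0,0],[0,0,0,0],[0,0,0,0],[0,0,0,0],[0,0,0,0],[0,0,0,0],[0,0,0,0],[0,0,0,0]], "claw": 0.6}}

```text
t: 90.45
eef_pos: [0.4907, 0.0841, 0.1486]
ee_rot: [-3.142, 0.0, -1.815]
force: [0.5, 0.3, -0.3]
width: 0.035
gripper_force: 0.0
```

Call:
{"method": "carry_out", "body": {"commands": [[0,0,0.4,0],[0,0,0.8,0],[0,0,1.4,0],[0,0,2,0],[0,0,2.4,0],[0,0.4,2.4,0],[0,1,2.4,0],[0,1.6,2.4,0],[0,2,2.4,0],[0,2,2.4,0]]}}

```text
t: 91.7
eef_pos: [0.4904, 0.1854, 0.2677]
ee_rot: [3.141, -0.001, -1.813]
force: [0.8, 0.2, 0.4]
width: 0.0349
gripper_force: 0.0
```

```bash
python3 look.py
```

```text
[0.49039103 0.18408479 0.26807754]
top red_marker 0.61 [207. 193.] [177. 192.] mid [0.597  0.0969] len 0.078 ang 89.5
top red_marker 0.49 [153. 265.] [107. 261.] mid [0.4096 0.2493] len 0.12 ang 85.7
top black_marker 0.59 [198. 233.] [186. 230.] mid [0.4942 0.0925] len 0.034 ang 75.6
top black_marker 0.52 [259. 193.] [239. 203.] mid [ 0.5849 -0.0521] len 0.058 ang 119.6
wrist red_marker 0.92 [149.  67.] [132. 128.] mid [0.6184 0.0683] len 0.069 ang 54.0
wrist red_marker 0.72 [353. 158.] [362. 258.] mid [0.4104 0.2507] len 0.125 ang 84.3
wrist black_marker 0.86 [231.  45.] [257.  75.] mid [0.4979 0.0582] len 0.041 ang 119.1
```

The left-front pen stands too (34 mm long from above). Last is the near black pen at (0.4106, 0.2555).

Call:
{"method": "carry_out", "body": {"commands": [[-0.3,0.5,0,0.4],[-0.6,1,0,0.8],[-0.9,1.5,0,1.2],[-1.2,2,0,1.5],[-1.5,2.48,-0.4,1.5],[-1.5,2.48,-1.4,1.5],[-1.5,2.48,-2.2,1.5],[-1.5,2.48,-3,1.5],[-1.5,2.48,-3.36,1.5],[-1.5,2.48,-3.36,1.5]], "claw": 0.45}}

```text
t: 93.25
eef_pos: [0.4154, 0.3069, 0.0994]
ee_rot: [3.14, -0.003, -1.658]
force: [0.0, -0.2, 0.8]
width: 0.0486
gripper_force: 0.0
```

```bash
python3 -c "
from h import *
arm.grab_frame('top');arm.grab_frame('top')"; python3 pen.py
```

```text
[0.41621803 0.30822023 0.10134729] -1.6577181839717485
red_marker 0.72 tool x -17.9 120.6 y at near end -0.7 angle -0.3
```

Call:
{"method": "carry_out", "body": {"commands": [[0,0.03,-0.6,0],[0,0.03,-1.2,0],[0,0.03,-1.6,0],[0,0.03,-1.85,0],[0,0.03,-1.95,0],[0,0.03,-1.95,0],[0,0.03,-1.95,0],[0,0.03,-1.95,0],[0,0.03,-1.95,0],[0,0.03,-1.95,0]]}}

```text
t: 94.75
eef_pos: [0.4157, 0.3096, 0.0032]
ee_rot: [-3.141, 0.0, -1.657]
force: [-0.2, -0.8, 0.2]
width: 0.0483
gripper_force: 0.0
```

Call:
{"method": "carry_out", "body": {"commands": [[0,0,0,0],[0,0,0,0],[0,0,0,0],[0,0,0,0],[0,0,0,0],[0,0,0,0],[0,0,0,0],[0,0,0,0],[0,0,0,0],[0,0,0,0]], "claw": 1, "force": 3}}

```text
t: 96.0
eef_pos: [0.4157, 0.3096, 0.0031]
ee_rot: [-3.142, 0.0, -1.658]
force: [0.6, -0.3, 0.3]
width: 0.0135
gripper_force: 3.0
```

Call:
{"method": "carry_out", "body": {"commands": [[0,0,0.5,0],[0,0,1,0],[0,0,1.5,0],[0,0,2,0],[0,0,2.5,0],[0,0,3,0],[0,0,3.5,0],[0,0,4,0],[0,0,4.5,0],[0,0,5,0]]}}

```text
t: 97.25
eef_pos: [0.4155, 0.3094, 0.2538]
ee_rot: [3.141, 0.0, -1.658]
force: [0.5, 0.2, -1.0]
width: 0.0136
gripper_force: 3.0
```

Call:
{"method": "carry_out", "body": {"commands": [[0,0,0.9,0],[0,0,0,0],[0,0,0.9,0],[0,0,0,0],[0,0,0.9,0],[0,0,0,0],[0,0,0.9,0],[0,0,0,0],[0,0,0.9,0],[0,0,0,0]]}}

```text
t: 98.5
eef_pos: [0.4182, 0.3119, 0.2581]
ee_rot: [-3.135, 0.008, -1.657]
force: [0.5, 1.6, -1.7]
width: 0.013
gripper_force: 3.0
```

Call:
{"method": "carry_out", "body": {"commands": [[0,0,0.9,0],[0,0,0,0],[0,0,0.9,0],[0,0,0,0],[0,0,0.9,0],[0,0,0,0],[0,0,0.9,0],[0,0,0,0],[0,0,0,0],[0,0,0,0]]}}

```text
t: 99.75
eef_pos: [0.416, 0.3096, 0.2539]
ee_rot: [-3.141, -0.0, -1.657]
force: [0.7, 0.6, 0.1]
width: 0.0134
gripper_force: 3.0
```

```bash
python3 hang.py
```

```text
row: R-G left, lum left-right
[(130, 4, 137, -4), (136, 4, 129, -9), (142, 4, 129, 0), (148, 4, 140, 11), (154, 4, 141, 16), (160, 4, 136, 25), (166, 4, 143, 24), (172, 4, 142, 13), (178, 2, 132, -8), (184, 1, 124, 0), (190, 1, 133, 15), (196, 1, 143, 29), (202, 1, 150, 39), (208, 1, 156, 46), (214, 1, 162, 49), (220, 1, 44, 1), (226, 1, 42, 4), (232, 0, 44, 7), (238, 0, 39, 3), (244, 0, 39, 4)]
60 114; 66 130; 72 146; 78 162; 84 178; 90 194; 96 210; 102 226; 108 242; 114 258; 120 274; [0.41595809 0.3096153  0.25389014] 0.013427144309777927
```

Call:
{"method": "carry_out", "body": {"commands": [[0,-0.5,0.4,0],[0,-1.2,0.8,0],[0,-2,0.8,0],[0,-2.8,0.8,0],[0,-3.6,0.8,0],[0,-4.4,0.8,0],[0.2,-5.2,0.8,0],[0.5,-5.9,0.8,0],[0.8,-6.4,0.8,0],[1.1,-6.49,0.8,0]]}}

```text
t: 101.05
eef_pos: [0.4715, -0.0161, 0.2944]
ee_rot: [-3.14, 0.001, -1.659]
force: [-0.4, -0.4, -0.0]
width: 0.0136
gripper_force: 3.0
```

Call:
{"method": "carry_out", "body": {"commands": [[0,0,0,0],[0,0,-0.3,0],[0,0,-0.6,0],[0,0,-0.9,0],[0,0,-1.2,0],[0,0,-1.5,0],[0,0,-1.5,0],[0,0,-1.5,0],[0,0,-1.5,0],[0,0,-1.5,0]]}}

```text
t: 102.3
eef_pos: [0.4709, -0.0149, 0.2185]
ee_rot: [-3.141, 0.0, -1.658]
force: [0.5, 0.6, -1.7]
width: 0.013
gripper_force: 3.0
```

```bash
python3 asc.py
```

```text
[ 0.470833   -0.01490934  0.21840459] [ 0.07723112  0.22445918 -0.2205197 ]
140 ...........................................
146 ...........................................
152 ....................r......................
158 .............ooooooooooooooo...............
164 ..........oooooooooooooooooooo.............
170 ooo......ooooooooooooooooooooooo...........
176 oooooooooooooooooooooooooooooooooo.........
182 oooooooooooooooo........oooooooooor........
188 wwwwwwooooooooo..........oooooooooo........
194 wwwwwwoooooooo.ww........oooooooooo........
200 ww.ooooooooooo.ww.........ooooooo..........
206 oooooooooooooo.www........oooooo...........
212 ooooooowwwww.owwwww........o...............
218 ooo.wwwwwwwww.www.#####....................
224 o.wwwwwwwwwww.#############................
230 o.wwwwwwwwwww.##############...............
236 o.wwwwwwwwwww.##############...............
242 ooo.wwwwwwwww.##############...............
```

Centred again, so I'll lower and release.

Call:
{"method": "carry_out", "body": {"commands": [[0,0,-0.2,0],[0,0,-0.4,0],[0,0,-0.6,0],[0,0,-0.8,0],[0,0,-1,0],[0,0,-1.15,0],[0,0,-1.28,0],[0,0,-1.38,0],[0,0,-1.38,0],[0,0,-1.38,0]]}}

```text
t: 103.6
eef_pos: [0.4709, -0.0149, 0.1493]
ee_rot: [-3.141, 0.0, -1.657]
force: [0.5, -0.7, -0.3]
width: 0.0131
gripper_force: 3.0
```

Call:
{"method": "carry_out", "body": {"commands": [[0,0,0,0],[0,0,0,0],[0,0,0,0],[0,0,0,0],[0,0,0,0],[0,0,0,0],[0,0,0,0],[0,0,0,0],[0,0,0,0],[0,0,0,0]], "claw": 0.6}}

```text
t: 104.85
eef_pos: [0.4707, -0.0149, 0.1491]
ee_rot: [3.142, -0.0, -1.658]
force: [0.2, -0.7, -0.5]
width: 0.0349
gripper_force: 0.0
```

Call:
{"method": "carry_out", "body": {"commands": [[0,0,0.4,0],[0,0,0.8,0],[0,0,1.4,0],[0,0,2,0],[0,0,2.6,0],[-0.6,-0.4,3,0],[-0.9,-1.2,3,0],[-0.9,-2,3,0],[-0.9,-3,3,0],[-0.9,-4,3,0]]}}

```text
t: 106.1
eef_pos: [0.4255, -0.2164, 0.2994]
ee_rot: [-3.141, 0.0, -1.657]
force: [0.9, 0.1, 0.4]
width: 0.0351
gripper_force: 0.0
```

Call:
{"method": "carry_out", "body": {"commands": [[0,-0.8,0,3],[0,-0.8,0,3],[0,-0.8,0,6],[0,-0.8,0,6],[0,-0.8,0,6],[0,-0.8,0,6],[0,-0.8,0,6],[0,-0.8,0,6],[0,-0.8,0,6],[0,-0.8,0,6]]}}

```text
t: 107.35
eef_pos: [0.4257, -0.2549, 0.2991]
ee_rot: [3.142, -0.0, -1.029]
force: [0.1, -0.3, -0.3]
width: 0.0352
gripper_force: 0.0
```

```bash
python3 look.py; python3 -c "
from h import *
t=arm.grab_frame('top');s=arm.grab_frame('scene')
A=cv2.cvtColor(t['pixels'],cv2.COLOR_RGB2BGR);B=cv2.cvtColor(s['pixels'],cv2.COLOR_RGB2BGR)
a=cv2.resize(A[165:265,165:265],(400,400),interpolation=cv2.INTER_CUBIC);b=cv2.resize(B[180:280,180:280],(400,400),interpolation=cv2.INTER_CUBIC)
cv2.imwrite('pics/fin.png',np.hstack([a,b]))
for n in('tape_roll','tape_rule','offcut'): print(n,[np.round(x['uv'],1) for x in arm.mark_of(t,n)[:1]])"
```

```text
[ 0.42568775 -0.25493689  0.29909088]
top red_marker 0.64 [208. 193.] [176. 193.] mid [0.5957 0.0969] len 0.084 ang 91.3
top black_marker 0.45 [259. 191.] [239. 203.] mid [ 0.5866 -0.0518] len 0.062 ang 122.5
wrist red_marker 0.7 [ 32. 326.] [  8. 362.] mid [0.6126 0.1541] len 0.075 ang 83.6
wrist black_marker 0.54 [ 60. 257.] [ 29. 269.] mid [0.6285 0.0178] len 0.047 ang 51.3
tape_roll [array([192.9, 136.4])]
tape_rule [array([398.7, 219.9])]
offcut [array([419.9, 185.5])]
```

View pics/fin.png

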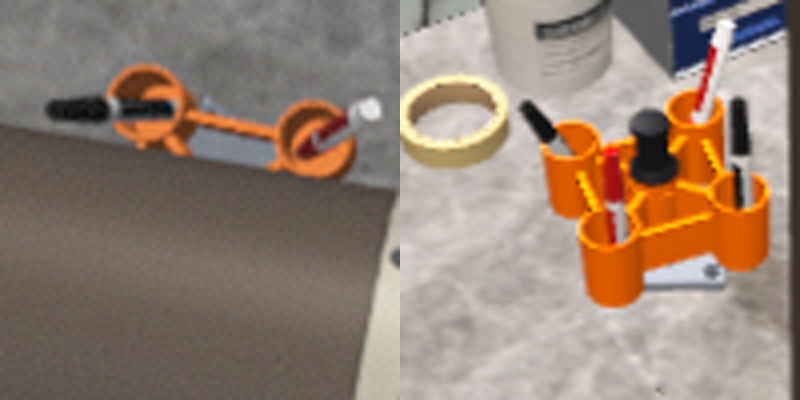

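The final picture shows all four pens upright in separate cups. The scene half has them at about (540,125), (613,190), (713,70) and (738,150), with the caddy level on the post and the tape roll, tape rule and offcut unmoved. I'll hand it in.

```bash
python3 -c "
from h import *
print(arm.job_done())"
```

```text
the job is handed in; nothing more can be done
None
```

I handed the job in with the caddy pushed down onto the post's shoulder and all four markers standing in separate cups. The first try at two of them missed the cup and had to be redone; the tape roll, tape rule and offcut look unmoved in the pictures. No verdict came back.

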